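# Box the capsuled medals by size

### The arm

A 7-joint arm with a two-finger parallel gripper is mounted at the origin on the work surface. World frame = base frame: x ahead of the robot, y to its left, z up, the work surface at z = 0. Lengths are in m, angles in degrees, forces in N, time in s.
With the tool pointing down it reaches from about 0.425 to 0.875 m from the base axis. Payload 4.7 kg.
Tool frame: the origin (TCP) lies at the very end of the fingers, on their centre line; the grasp point (between the pads) lies 19 mm behind it; z points along the fingers, y is the line along which they close (so a half turn about z gives the same grasp; the last joint's range is limited). The gripper opens to 87 mm and grips with 3 to 60 N. Pads are 19 mm wide; open, the fingers measure 117 mm over their backs; the gripper's body (75 mm by 190 mm) begins 51 mm behind the grasp point.
Start: joints at [76.381, 18.392, -4.016, 83.108, 1.295, 78.541, -3.26], TCP at [0.162, -0.63, 0.186] pointing down, gripper open.
Joint ranges: [-163.93, 163.93], [-17.29, 119.83], [-79.2, 71.16], [3.27, 140.29], [-89.18, 269.18], [5.43, 117.66], [-154.24, 154.24]. Speed limits (degrees/s): [147.25, 147.25, 180, 180, 180, 180, 180].

### API

Orientations are given as [roll, pitch, yaw] about the fixed x, y, z axes, in that order (R = Rz(yaw) Ry(pitch) Rx(roll)).
In Python, from cell import get_obs, read_camera, sign_off, silhouettes gives the robot as it stands.
- The arm moves only by the tool play_rows, never from a script. Its argument "steps" is a list that holds one entry, the list of rows, each a list of 7 numbers: the shift along the tool's x, y, z in m, then the turn, a rotation vector about the tool's x, y, z in rad, then the finger opening in m, from 0 to 0.087. A call has 1 to 12 rows; each row shifts and turns the commanded pose from where the row before left it, along the tool's axes as they then stand; what a row does not reach is not made up. A row lasts 1/10 s, in which the tool goes at most 50 mm and 8.59 degrees, less where a joint would pass 70% of its speed; a pose out of reach is approached as far as the arm can. A call is refused whole if a number of a shift passes 0.05 or a number of a turn 0.15, either way. A call with a gripper value outside its range is refused whole. The fingers move at their own pace and stop on an object; "force" is the grip in N (left out, the last holds). Time passes only in rows, so rows that do not move let the fingers close. It gives the time, the measured TCP pose, the force, the opening and the grip force at its end, in the units of the state.
- get_obs(): the state, without advancing time (a new reading comes with each control period).
- read_camera(name): name is "scene" or "top" or "wrist"; returns a dict with "frame" (420x560x3 uint8, red, green, blue), "intrinsics" (3x3 intrinsics, pixels), "k1" (the pictures are not rectified: a ray, as slopes to the right and down, at radius r is drawn at 1 + k1 r^2 times it, then the intrinsics apply), "view" (4x4, takes a point from world to camera coordinates). Camera axes: x right, y up, looking along -z (the intrinsics and any distortion apply to the point x, -y, -z); pixel columns grow to the right and rows downward; lengths in m; the calibration is good to about 2 mm. A picture is of the moment at which its call begins. There is no depth.
- sign_off(): hands the job in; it is judged then, once.
Trained networks look in the newest picture that a camera, given by its name, has taken for a name from the list of things; names that differ only in an ending like _2 or _b are one class to them, and where a whole thing is asked for, a point or a joint stands for the part that bears it (a point fixed in the world has none). Each returns a list of dicts, best first, with "p" (0 to 1); they miss things now and then, are a little off and sometimes report something else, mostly with a low value. They report only what shows in the picture. A call takes as long as a camera call.
- silhouettes(camera, name): "pixels" (420x560 bool, what is visible of it) and "extent" ([left, top, right, bottom] in pixels, round what is visible of it).
The state is a dict: "time_s": time; "qpos": joint angles; "joint_velocities": joint speeds; "effort": joint torques, N m; "tool_pos": TCP position; "tool_rot": TCP orientation; "force": force on the tool from outside, world axes, zero at the start; "wrist_torque": the same for the moment, N m; "grip_width": finger opening in m; "grasp_force": force on a finger pad.
Only numpy, scipy, OpenCV 4.12 (cv2) and the standard library are available. Lean on these libraries where they do the work, as an engineer would, in place of code of your own. Each camera call takes 0.05 s, during which the arm holds its last target. There are 200 camera calls.

### The job

Pack the four finished medals, each sealed in its round clear capsule: set every one, without dropping it, flat and fully home in the recess of the open presentation box that is cut to its size. Keep the boxes standing on the mat, and leave the empty capsule and the stack of lids where they are.

Things in the scene. Friction and masses are not known exactly. Their poses are not given: they have to be found in the camera images.
- medal_gold: Clear round capsule, flat puck 24 mm across and 15 mm thick, rigid, with a bright gold medal of 20 mm inside; lies flat on the bench mat. Origin: centre of its underside, z up. The bench mat under all of the things is grey, 3 mm thick, its top at z = 0.003 m.
- medal_silver: Clear round capsule, flat puck 36 mm across and 15 mm thick, rigid, with a silver medal of 32 mm inside; lies flat on the bench mat. Origin: centre of its underside, z up.
- medal_copper: Clear round capsule, flat puck 48 mm across and 15 mm thick, rigid, with a reddish-brown copper medal of 44 mm inside; lies flat on the bench mat. Origin: centre of its underside, z up.
- medal_dark: Clear round capsule, flat puck 60 mm across and 15 mm thick, rigid, with a blackened, nearly black medal of 56 mm inside; lies flat on the bench mat. Origin: centre of its underside, z up.
- box_gold: Black square presentation box without lid, 92 x 92 x 26 mm high, 0.3 kg, loose on the mat. Flush dark red insert with a central round recess 6 mm deep, 30 mm across at the floor, sloping out to 37 mm at the top: cut for the 24 mm capsule (bright gold medal), which when home stands 9 mm proud, its underside 20 mm above the box's. Origin: centre of the box's underside, z up.
- box_silver: Black square presentation box without lid, 92 x 92 x 26 mm high, 0.3 kg, loose on the mat. Flush royal blue insert with a central round recess 6 mm deep, 42 mm across at the floor, sloping out to 49 mm at the top: cut for the 36 mm capsule (silver medal), which when home stands 9 mm proud, its underside 20 mm above the box's. Origin: centre of the box's underside, z up.
- box_copper: Black square presentation box without lid, 92 x 92 x 26 mm high, 0.3 kg, loose on the mat. Flush dark green insert with a central round recess 6 mm deep, 54 mm across at the floor, sloping out to 61 mm at the top: cut for the 48 mm capsule (reddish-brown copper medal), which when home stands 9 mm proud, its underside 20 mm above the box's. Origin: centre of the box's underside, z up.
- box_dark: Black square presentation box without lid, 92 x 92 x 26 mm high, 0.3 kg, loose on the mat. Flush cream insert with a central round recess 6 mm deep, 66 mm across at the floor, sloping out to 73 mm at the top: cut for the 60 mm capsule (blackened, nearly black medal), which when home stands 9 mm proud, its underside 20 mm above the box's. Origin: centre of the box's underside, z up.
- empty_capsule: Empty clear capsule, 48 mm across and 15 mm thick, no medal in it, only a thin white spacer ring through which the mat shows; not to be packed, leave it where it lies. Origin: centre of its underside.
- lid_stack: Bystander: stack of four black box lids, 96 x 96 mm, 80 mm high, at the robot's right-hand (-y) end of the mat; leave it where it stands. Origin: centre of its underside.

How it is judged:
By the outcome, as a careful person would: the job done as asked, in the order asked, and still so for the second after the job is handed in, with the robot touching nothing.
It also fails if it takes over 86 s, if anything falls off the work surface, if the arm or the gripper's body presses on something with over 40 N, if the wrist force passes 120 N, or if a joint passes its speed limit or range.

## Working session

There is one attempt and no reset: what is moved stays moved. The work goes in short steps, Python scripts to look and compute and a tool call to move; the robot and the scene stay as the last step left them, time stands still between calls to the robot, and variables do not carry over. Pictures are saved under pics/ and viewed, at most 14 in all, crops included, and the job is handed in when it is done.

Besides the shell and the picture viewer there is one more tool, called after "Emit:" as name(argument=value, ...), one argument or row to a line, values as JSON. play_rows: Moves the arm, as the interface text tells. Its arguments: {"type":"object","properties":{"steps":{"type":"array","items":{"type":"array","items":{"type":"array","items":{"type":"number"}}}},"force":{"type":"number"}},"required":["steps"]}

```bash
ls; mkdir -p pics; cat > h.py <<'E'
import numpy as np, cv2
from cell import get_obs, read_camera, sign_off, silhouettes
def ray(c,u,v):
    K=np.array(c["intrinsics"]);k1=c["k1"]
    d=np.array([(u-K[0,2])/K[0,0],(v-K[1,2])/K[1,1]]);s=d.copy()
    for _ in range(20): s=d/(1+k1*(s@s))
    V=np.array(c["view"]);R=V[:3,:3];t=V[:3,3]
    return -R.T@t, R.T@np.array([s[0],-s[1],-1.0])
def hit(c,u,v,z):
    o,d=ray(c,u,v); return o+d*(z-o[2])/d[2]
def proj(c,p):
    K=np.array(c["intrinsics"]);V=np.array(c["view"]);q=V[:3,:3]@np.array(p)+V[:3,3]
    s=np.array([q[0],-q[1]])/-q[2]; s=s*(1+c["k1"]*(s@s)); return K[0,0]*s[0]+K[0,2],K[1,1]*s[1]+K[1,2]
def save(c,n): cv2.imwrite("pics/"+n,c["frame"][:,:,::-1])
E
python3 - <<'E'
from h import *
o=get_obs();print({k:np.round(v,3).tolist() for k,v in o.items()})
names=["medal_gold","medal_silver","medal_copper","medal_dark","box_gold","box_silver","box_copper","box_dark","empty_capsule","lid_stack"]
for cam in ["top","scene"]:
    c=read_camera(cam); save(c,cam+"1.png"); print(cam,np.round(ray(c,280,210),3).tolist())
    for n in names:
        for s in silhouettes(cam,n)[:2]:
            v,u=np.nonzero(s["pixels"]); 
            if len(u)==0: continue
            z=0.029 if 'box' in n else 0.018
            print(n,round(s["p"],2),s["extent"],len(u),np.round([u.mean(),v.mean()],1),np.round(hit(c,u.mean(),v.mean(),z),3))
E
```

```text
pics
{'time_s': 0.0, 'qpos': [76.382, 18.441, -4.016, 83.175, 1.296, 78.54, -3.261], 'joint_velocities': [-0.024, -0.027, -0.021, 0.015, 0.028, -0.139, 0.042], 'effort': [-0.001, -49.128, -0.404, -31.253, -0.064, 0.044, 0.0], 'tool_pos': [0.162, -0.629, 0.185], 'tool_rot': [-179.889, 0.006, 14.427], 'force': [-1.035, -0.305, -0.2], 'wrist_torque': [-0.036, -0.02, 0.002], 'grasp_force': 0.0, 'grip_width': 0.087}
top [[0.453, -0.08, 1.129], [0.094, 0.011, -0.996]]
medal_gold 0.63 [379.3, 256.4, 394.3, 265.8] 98 [388.6 260.8] [ 0.434 -0.313  0.018]
medal_silver 0.66 [300.9, 247.4, 313.2, 260.6] 176 [308.4 253.5] [ 0.455 -0.13   0.018]
medal_copper 0.62 [110.2, 266.9, 134.2, 286.4] 395 [122.9 273.9] [0.42  0.295 0.018]
medal_copper 0.59 [303.3, 243.9, 316.7, 260.1] 193 [308.9 252.1] [ 0.458 -0.131  0.018]
medal_dark 0.82 [179.2, 234.5, 204.3, 258.3] 520 [189.5 245.8] [0.48  0.143 0.018]
box_gold 0.78 [77.9, 181.4, 125.8, 226.9] 1797 [103.3 205. ] [0.579 0.337 0.029]
box_silver 0.59 [367.3, 171.6, 418.3, 219.2] 1728 [393.3 195.8] [ 0.582 -0.328  0.029]
box_copper 0.62 [182.0, 147.8, 229.3
[... 425 characters left out ...]
.8] [ 0.46  -0.134  0.018]
medal_dark 0.8 [316.7, 156.9, 335.2, 178.9] 365 [325.1 166.1] [0.485 0.14  0.018]
box_gold 0.79 [379.6, 128.9, 425.5, 169.5] 1094 [400.8 147.7] [0.589 0.331 0.029]
box_silver 0.71 [180.0, 275.2, 239.1, 332.3] 2006 [208.9 304.5] [ 0.591 -0.333  0.029]
box_copper 0.88 [341.8, 186.2, 391.5, 233.6] 1421 [365.  209.7] [0.657 0.096 0.029]
box_copper 0.47 [316.8, 155.0, 338.5, 179.9] 376 [325. 166.] [0.491 0.132 0.029]
box_dark 0.93 [265.1, 234.8, 325.4, 287.0] 1718 [294.9 260.8] [ 0.641 -0.127  0.029]
empty_capsule 0.46 [268.1, 183.3, 290.1, 201.5] 167 [277.9 190.8] [ 0.46  -0.008  0.018]
lid_stack 0.7 [76.5, 265.8, 143.9, 335.8] 2940 [109.7 300.4] [ 0.428 -0.484  0.018]
```

```bash
python3 - <<'E'
import cv2
a=cv2.imread("pics/top1.png")[130:310,60:500]
cv2.imwrite("pics/top1c.png",cv2.resize(a,None,fx=1.8,fy=1.8,interpolation=cv2.INTER_CUBIC))
E
```

```text
(no output)
```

View pics/top1c.png

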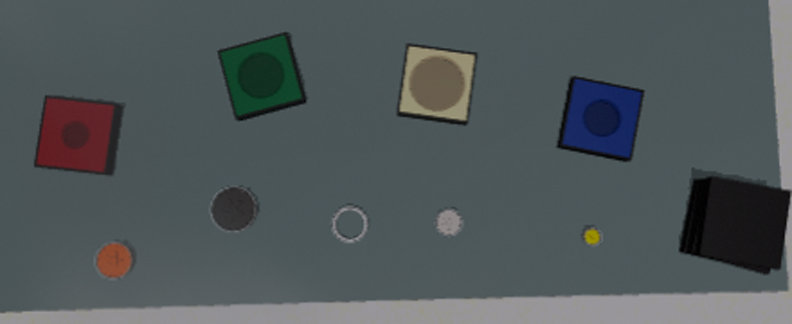

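The top view shows red box left (crop 76,134), green (261,75), cream (437,83), blue (601,118). The medals are copper (114,260), dark (233,208), silver (449,222) and gold (592,236), with the empty ring at (350,224). These positions agree with the networks. I'll use yaw 90 so that tool x = world +y and tool y = world +x.

```bash
cat >> h.py <<'E'
def plan(target,yaw,n,nt=None):
    o=get_obs();p=np.array(o["tool_pos"]);y=o["tool_rot"][2]
    d=(np.array(target)-p)/n; nt=nt or n; dy=((yaw-y+180)%360-180)/nt
    for i in range(n):
        a=np.radians(y);x=np.array([np.cos(a),np.sin(a),0]);yy=np.array([np.sin(a),-np.cos(a),0])
        t=dy if i<nt else 0
        print([round(d@x,4),round(d@yy,4),round(-d[2],4),0,0,round(-np.radians(t),4)],end=","); y+=t
    print()
E
python3 - <<'E'
from h import *
plan([.434,-.313,.16],90,10)
E
```

```text
[np.float64(0.0342), np.float64(-0.0239), np.float64(0.0026), 0, 0, np.float64(-0.1319)],[np.float64(0.0371), np.float64(-0.0192), np.float64(0.0026), 0, 0, np.float64(-0.1319)],[np.float64(0.0393), np.float64(-0.0141), np.float64(0.0026), 0, 0, np.float64(-0.1319)],[np.float64(0.0408), np.float64(-0.0088), np.float64(0.0026), 0, 0, np.float64(-0.1319)],[np.float64(0.0416), np.float64(-0.0034), np.float64(0.0026), 0, 0, np.float64(-0.1319)],[np.float64(0.0417), np.float64(0.0021), np.float64(0.0026), 0, 0, np.float64(-0.1319)],[np.float64(0.041), np.float64(0.0076), np.float64(0.0026), 0, 0, np.float64(-0.1319)],[np.float64(0.0397), np.float64(0.0129), np.float64(0.0026), 0, 0, np.float64(-0.1319)],[np.float64(0.0377), np.float64(0.018), np.float64(0.0026), 0, 0, np.float64(-0.1319)],[np.float64(0.035), np.float64(0.0228), np.float64(0.0026), 0, 0, np.float64(-0.1319)],
```

Emit:
play_rows(
  steps=[
    [[0.034, -0.024, 0.0025, 0, 0, -0.132, 0.087], [0.037, -0.019, 0.0025, 0, 0, -0.132, 0.087], [0.039, -0.014, 0.0025, 0, 0, -0.132, 0.087], [0.041, -0.009, 0.0025, 0, 0, -0.132, 0.087], [0.042, -0.003, 0.0025, 0, 0, -0.132, 0.087], [0.042, 0.002, 0.0025, 0, 0, -0.132, 0.087], [0.041, 0.008, 0.0025, 0, 0, -0.132, 0.087], [0.04, 0.013, 0.0025, 0, 0, -0.132, 0.087], [0.038, 0.018, 0.0025, 0, 0, -0.132, 0.087], [0.035, 0.023, 0.0025, 0, 0, -0.132, 0.087], [0, 0, 0, 0, 0, 0, 0.087], [0, 0, 0, 0, 0, 0, 0.087]],
  ],
  force=15,
)

```text
time_s: 2.3
tool_pos: [0.4356, -0.3115, 0.1612]
tool_rot: [-180.0, 0.0, 90.2]
force: [-0.5, -1.3, -0.6]
grip_width: 0.0869
grasp_force: 0.0
```

```bash
cat >> h.py <<'E'
def look(names,tag=None,zs=None):
    c=read_camera("wrist"); o=get_obs(); print("tcp",np.round(o["tool_pos"],4),np.round(o["tool_rot"],2),"w",round(o["grip_width"],4),"t",o["time_s"],"tcp px",np.round(proj(c,o["tool_pos"])))
    if tag: save(c,tag)
    for n in names:
        for s in silhouettes("wrist",n)[:2]:
            if s["p"]<.2: continue
            m=s["pixels"].astype(np.uint8); z=0.029 if 'box' in n else 0.0105
            ct=max(cv2.findContours(m,0,1)[0],key=len)
            (u,v),r=cv2.minEnclosingCircle(ct)
            w=np.array([hit(c,*q[0],z)[:2] for q in ct]).astype(np.float32)
            if 'box' in n: f=cv2.minAreaRect(w)
            else: f=cv2.fitEllipse(w)
            print(n,round(s["p"],2),np.round(s["extent"]),"fit",np.round(f[0],4),np.round(f[1],4),round(f[2]))
    return c
E
python3 - <<'E'
from h import *
look(["medal_gold"],"w1.png")
E
```

```text
tcp [ 0.4346 -0.3129  0.1611] [-1.7998e+02  4.0000e-02  9.0020e+01] w 0.0871 t 2.35 tcp px [275. 244.]
medal_gold 0.6 [263. 184. 285. 208.] fit [ 0.4342 -0.3145] [0.0238 0.0261] 167
```

View pics/w1.png

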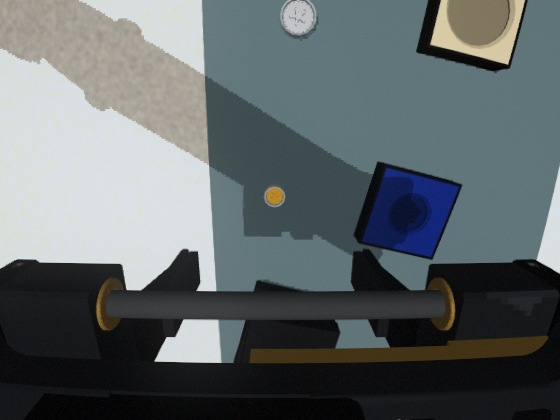

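The wrist view looks ahead of the fingers: gold is at px (274,196) and the blue box at (408,210). Next I descend and grip the upper half, with the fingertips at z≈0.0105 so they stay above the box top when placing.

Emit:
play_rows(
  steps=[
    [[-0.0015, 0, 0.05, 0, 0, 0, 0.045], [0, 0, 0.05, 0, 0, 0, 0.045], [0, 0, 0.03, 0, 0, 0, 0.045], [0, 0, 0.015, 0, 0, 0, 0.045], [0, 0, 0.0055, 0, 0, 0, 0.045], [0, 0, 0, 0, 0, 0, 0.045], [0, 0, 0, 0, 0, 0, 0.01], [0, 0, 0, 0, 0, 0, 0.01], [0, 0, 0, 0, 0, 0, 0.01], [0, 0, 0, 0, 0, 0, 0.01], [0, 0, 0, 0, 0, 0, 0.01], [0, 0, 0, 0, 0, 0, 0.01]],
  ],
  force=15,
)

```text
time_s: 3.6
tool_pos: [0.435, -0.3139, 0.0107]
tool_rot: [180.0, 0.0, 90.1]
force: [0.4, -0.1, 0.2]
grip_width: 0.0117
grasp_force: 0.0
```

The fingers closed past 24 mm, so the grasp missed. I'll look.

```bash
python3 - <<'E'
from h import *
o=get_obs();print(o["grip_width"],o["grasp_force"])
look(["medal_gold"],"w2.png")
c=read_camera("scene"); save(c,"s2.png")
a=cv2.imread("pics/w2.png")[100:420]; b=cv2.imread("pics/s2.png")[200:360,100:380]
cv2.imwrite("pics/m2.png",np.vstack([a,cv2.resize(b,(560,280))[:280]]))
E
```

```text
0.01167591826272764 0.0
tcp [ 0.435  -0.3138  0.0106] [-1.800e+02  1.000e-02  9.006e+01] w 0.011 t 3.65 tcp px [276. 242.]
medal_gold 0.73 [257. 222. 295. 264.] fit [ 0.434  -0.3137] [0.0237 0.0282] 9
```

View pics/m2.png

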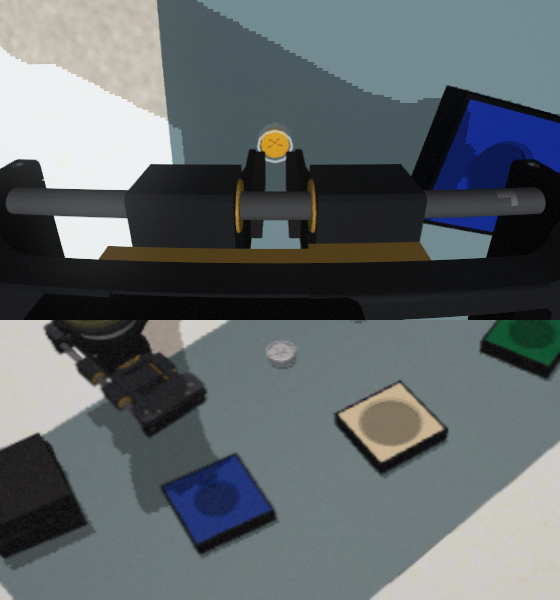

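```bash
python3 - <<'E'
import cv2
a=cv2.imread("pics/w2.png")[205:325,200:350]
cv2.imwrite("pics/w2c.png",cv2.resize(cv2.convertScaleAbs(a,alpha=1.6,beta=20),None,fx=5,fy=5,interpolation=cv2.INTER_CUBIC))
E
```

```text
(no output)
```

View pics/w2c.png

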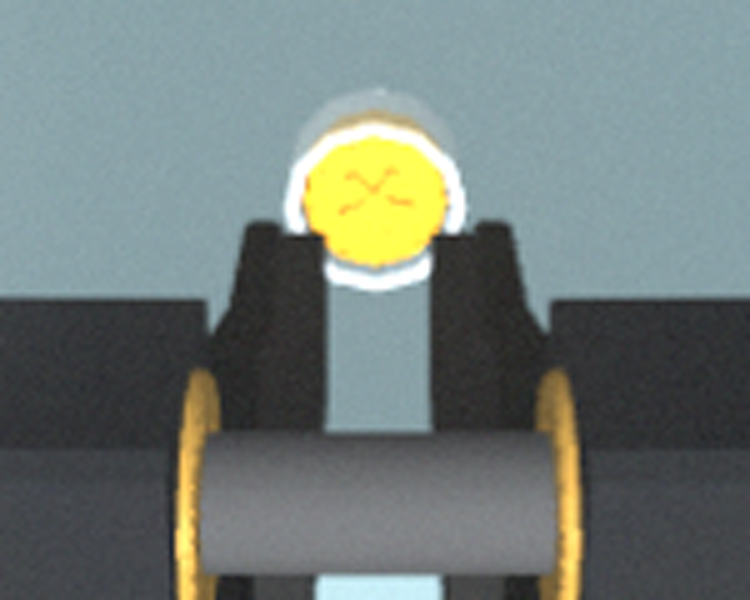

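The fingers occlude the capsule, so the real tips look higher than the TCP suggests. I'll check that against the calibration.

```bash
python3 - <<'E'
from h import *
c=read_camera("wrist");o=get_obs();p=np.array(o["tool_pos"])
print(o["tool_pos"],np.round(c["intrinsics"],1).tolist(),c["k1"]);print(np.round(c["view"],3))
for dz in [0,.01,.02,.03,.04]:
    print(dz,[np.round(proj(c,p+np.array([s*.0058,.0095,dz]))).tolist() for s in(-1,1)],[np.round(proj(c,p+np.array([s*.0435,.0095,dz]))).tolist() for s in(-1,1)])
E
```

```text
[ 0.43492961 -0.31381204  0.01052968] [[315.2, 0.0, 275.2], [0.0, 315.2, 215.2], [0.0, 0.0, 1.0]] -0.07359370839299083
[[ 1.     0.001  0.    -0.434]
 [-0.001  0.957 -0.289  0.286]
 [-0.001  0.289  0.957 -0.132]
 [ 0.     0.     0.     1.   ]]
0 [[268.0, 229.0], [285.0, 229.0]] [[211.0, 229.0], [341.0, 229.0]]
0.01 [[267.0, 234.0], [285.0, 234.0]] [[208.0, 234.0], [344.0, 234.0]]
0.02 [[267.0, 240.0], [286.0, 240.0]] [[205.0, 240.0], [348.0, 240.0]]
0.03 [[266.0, 246.0], [287.0, 246.0]] [[201.0, 246.0], [352.0, 246.0]]
0.04 [[266.0, 253.0], [287.0, 253.0]] [[197.0, 253.0], [356.0, 253.0]]
```

Both the apparent finger gap and the row put the visible tips about 35 mm above the reported TCP. I'll open, go 24 mm lower and check again.

Emit:
play_rows(
  steps=[
    [[0, 0, 0, 0, 0, 0, 0.045], [0, 0, 0, 0, 0, 0, 0.045], [0, 0, 0, 0, 0, 0, 0.045], [0, 0, 0, 0, 0, 0, 0.045], [0, 0, 0.004, 0, 0, 0, 0.045], [0, 0, 0.003, 0, 0, 0, 0.045], [0, 0, 0, 0, 0, 0, 0.045], [0, 0, 0, 0, 0, 0, 0.045]],
  ],
)

```text
time_s: 4.6
tool_pos: [0.4348, -0.3137, 0.0033]
tool_rot: [-180.0, -0.0, 90.1]
force: [0.5, -0.5, -0.2]
grip_width: 0.0451
grasp_force: 0.0
```

```bash
python3 - <<'E'
from h import *
o=get_obs();print(np.round(o["force"],2),o["tool_pos"])
c=look(["medal_gold"],"w3.png")
d=read_camera("scene"); save(d,"s3.png")
print(proj(d,o["tool_pos"]))
a=cv2.resize(c["frame"][205:325,170:380],None,fx=3.8,fy=2.4); b=cv2.resize(d["frame"][190:290,80:290],None,fx=3.8,fy=3)
cv2.imwrite("pics/m3.png",cv2.convertScaleAbs(np.vstack([a,b])[:,:,::-1],alpha=1.5,beta=25))
E
```

```text
[ 0.45 -0.55 -0.2 ] [ 0.43479776 -0.31369988  0.0033265 ]
tcp [ 0.4349 -0.3138  0.0035] [-179.99   -0.     90.06] w 0.0451 t 4.65 tcp px [276. 243.]
medal_gold 0.61 [253. 225. 295. 267.] fit [ 0.4341 -0.3146] [0.0236 0.0287] 174
(np.float64(175.18734506679053), np.float64(259.78726835240394))
```

View pics/m3.png

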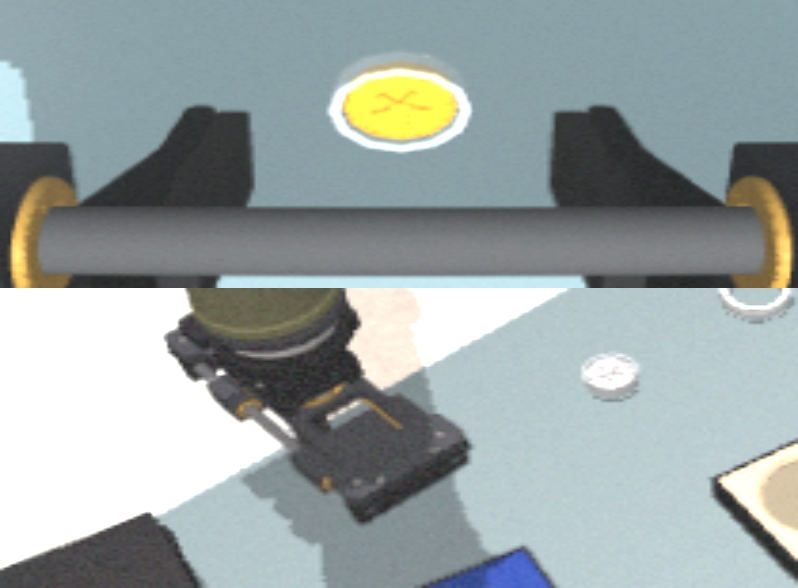

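The tips are still about 35 mm above the reported TCP and the force is zero. I'll go to TCP z ≈ -0.024 and close.

Emit:
play_rows(
  steps=[
    [[-0.0005, -0.0005, 0.008, 0, 0, 0, 0.045], [0, 0, 0.008, 0, 0, 0, 0.045], [0, 0, 0.005, 0, 0, 0, 0.045], [0, 0, 0.003, 0, 0, 0, 0.045], [0, 0, 0.002, 0, 0, 0, 0.045], [0, 0, 0.001, 0, 0, 0, 0.045], [0, 0, 0, 0, 0, 0, 0.045]],
  ],
)

```text
time_s: 5.45
tool_pos: [0.4345, -0.3143, -0.0235]
tool_rot: [-180.0, 0.0, 90.1]
force: [-0.9, 0.7, 0.2]
grip_width: 0.0449
grasp_force: 0.0
```

```bash
python3 - <<'E'
from h import *
o=get_obs();print(np.round(o["force"],2),o["tool_pos"])
c=read_camera("wrist");save(c,"w4.png")
g=cv2.cvtColor(c["frame"],cv2.COLOR_RGB2GRAY)
for r in range(218,262,4): print(r,''.join('#' if x<70 else '.' for x in g[r,215:340:2]))
p=np.array(o["tool_pos"])
for dz in [0,.01,.02,.03,.035,.04]:
    print(dz,[np.round(proj(c,p+np.array([s*.0226,.0095,dz]))).tolist() for s in(-1,1)])
E
```

```text
[-0.93  0.68  0.19] [ 0.4345123  -0.31432168 -0.02345394]
218 ...............................................................
222 ...............................................................
226 ...............................................................
230 ...............................................................
234 ...............................................................
238 ...............................................................
242 ...............................................................
246 ...............................................................
250 ..####.................................................####....
254 .##########.......................................##########...
258 ###########.......................................###########..
0 [[242.0, 229.0], [310.0, 229.0]]
0.01 [[241.0, 234.0], [312.0, 234.0]]
0.02 [[239.0, 240.0], [314.0, 240.0]]
0.03 [[237.0, 246.0], [316.0, 246.0]]
0.035 [[236.0, 250.0], [317.0, 250.0]]
0.04 [[235.0, 253.0], [318.0, 253.0]]
```

Emit:
play_rows(
  steps=[
    [[0, 0, 0.002, 0, 0, 0, 0.045], [0, 0, 0.002, 0, 0, 0, 0.045], [0, 0, 0.002, 0, 0, 0, 0.045], [0, 0, 0.001, 0, 0, 0, 0.045]],
  ],
)

```text
time_s: 5.9
tool_pos: [0.4343, -0.3143, -0.0307]
tool_rot: [-180.0, -0.0, 90.1]
force: [-0.6, -0.0, -0.6]
grip_width: 0.0449
grasp_force: 0.0
```

Emit:
play_rows(
  steps=[
    [[0, 0, 0.001, 0, 0, 0, 0.045], [0, 0, 0.001, 0, 0, 0, 0.045], [0, 0, 0.001, 0, 0, 0, 0.045]],
  ],
)

```text
time_s: 6.2
tool_pos: [0.4345, -0.3144, -0.033]
tool_rot: [-180.0, 0.0, 90.1]
force: [-1.5, 1.3, 10.1]
grip_width: 0.0445
grasp_force: 4.6
```

Fingertips touch the mat at TCP z ≈ -0.0327, so the offset is 35.7 mm. I'll raise to -0.025 and close.

Emit:
play_rows(
  steps=[
    [[0, 0, -0.0085, 0, 0, 0, 0.045], [0, 0, 0, 0, 0, 0, 0.015], [0, 0, 0, 0, 0, 0, 0.015], [0, 0, 0, 0, 0, 0, 0.015], [0, 0, 0, 0, 0, 0, 0.015], [0, 0, 0, 0, 0, 0, 0.015], [0, 0, 0, 0, 0, 0, 0.015]],
  ],
  force=15,
)

```text
time_s: 6.9
tool_pos: [0.4343, -0.3143, -0.0251]
tool_rot: [-180.0, -0.0, 90.1]
force: [-0.4, 0.5, 1.2]
grip_width: 0.0229
grasp_force: 15.0
```

Gripped. Now I lift and travel toward the red box.

Emit:
play_rows(
  steps=[
    [[0, 0, -0.02, 0, 0, 0, 0.015], [0, 0, -0.04, 0, 0, 0, 0.015], [0, 0, -0.04, 0, 0, 0, 0.015], [0.02, 0.0045, -0.01, 0, 0, 0, 0.015], [0.03, 0.007, 0, 0, 0, 0, 0.015], [0.04, 0.009, 0, 0, 0, 0, 0.015], [0.045, 0.01, 0, 0, 0, 0, 0.015], [0.045, 0.01, 0, 0, 0, 0, 0.015], [0.045, 0.01, 0, 0, 0, 0, 0.015], [0.045, 0.01, 0, 0, 0, 0, 0.015], [0.045, 0.01, 0, 0, 0, 0, 0.015], [0.045, 0.01, 0, 0, 0, 0, 0.015]],
  ],
)

```text
time_s: 8.1
tool_pos: [0.514, 0.0481, 0.0846]
tool_rot: [-180.0, 0.0, 90.1]
force: [0.3, -0.3, -0.2]
grip_width: 0.0231
grasp_force: 15.0
```

Emit:
play_rows(
  steps=[
    [[0.045, 0.01, 0, 0, 0, 0, 0.015], [0.045, 0.01, 0, 0, 0, 0, 0.015], [0.045, 0.01, 0, 0, 0, 0, 0.015], [0.045, 0.01, 0, 0, 0, 0, 0.015], [0.045, 0.01, 0, 0, 0, 0, 0.015], [0.035, 0.01, 0, 0, 0, 0, 0.015], [0.02, 0.005, 0, 0, 0, 0, 0.015], [0.01, 0.002, 0, 0, 0, 0, 0.015], [0, 0, 0, 0, 0, 0, 0.015]],
  ],
)

```text
time_s: 9.0
tool_pos: [0.5799, 0.3376, 0.0843]
tool_rot: [-179.9, -0.0, 90.2]
force: [0.3, -0.4, -0.3]
grip_width: 0.0229
grasp_force: 15.0
```

```bash
python3 - <<'E'
from h import *
o=get_obs();print(o["grasp_force"],o["grip_width"])
c=look(["box_gold","medal_gold"],"w5.png")
E
```

```text
15.000142604112625 0.022909442833905145
tcp [0.5805 0.3357 0.0844] [-1.7993e+02  5.0000e-02  9.0110e+01] w 0.0227 t 9.05 tcp px [277. 245.]
box_gold 0.68 [217. 149. 342. 266.] fit [0.5817 0.3425] [0.0947 0.0923] 82
medal_gold 0.59 [253. 241. 296. 290.] fit [0.5793 0.2841] [0.0395 0.0496] 179
```

View pics/w5.png

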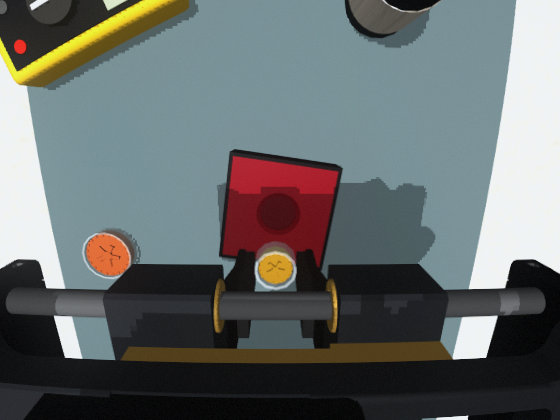

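The red box recess is at px (278,211) and the held gold medal at (276,268). Unlisted bystanders (a meter and a cup) stand beyond, at the top of the frame. I'll measure the recess centre and the in-hand medal offset.

```bash
cat >> h.py <<'E'
def col(c,lo,hi,z,roi,fit="rect"):
    # hue/sat/val mask in roi (u0,v0,u1,v1), hull -> world fit at z
    h=cv2.cvtColor(c["frame"],cv2.COLOR_RGB2HSV); m=cv2.inRange(h,np.array(lo),np.array(hi))
    k=np.zeros_like(m);k[roi[1]:roi[3],roi[0]:roi[2]]=255;m&=k
    ct=max(cv2.findContours(m,0,1)[0],key=cv2.contourArea)
    w=np.array([hit(c,*q[0],z)[:2] for q in ct]).astype(np.float32)
    f=cv2.minAreaRect(w) if fit=="rect" else cv2.fitEllipse(w)
    print("col",np.round(f[0],4),np.round(f[1],4),round(f[2]),"px",ct.min(0)[0],ct.max(0)[0]); return f
E
python3 - <<'E'
from h import *
c=read_camera("wrist");o=get_obs();f=c["frame"];p=o["tool_pos"];print(p)
h=cv2.cvtColor(f,cv2.COLOR_RGB2HSV)
print([h[v,u].tolist() for u,v in [(278,170),(240,245),(278,205),(278,220),(276,268)]])
col(c,(172,120,60),(180,255,255),.029,(200,130,350,262))
hh=h.copy(); 
for u in range(252,306,2): print(u,h[211,u].tolist(),end=" ")
print()
for v in range(180,250,3): print(v,h[v,278].tolist(),end=" ")
col(c,(8,100,100),(35,255,255),p[2]+.0356,(240,235,310,300),"ell")
E
```

```text
[0.58167289 0.33370347 0.08489085]
[[177, 205, 174], [178, 200, 106], [178, 179, 74], [177, 190, 71], [20, 208, 213]]
col [0.5814 0.3416] [0.0863 0.0871] 82 px [221 151] [336 261]
252 [177, 207, 112] 254 [177, 211, 99] 256 [178, 216, 84] 258 [178, 210, 79] 260 [177, 187, 71] 262 [178, 197, 70] 264 [177, 190, 71] 266 [179, 189, 73] 268 [177, 194, 71] 270 [178, 190, 71] 272 [178, 197, 70] 274 [178, 191, 72] 276 [178, 191, 72] 278 [178, 194, 71] 280 [178, 193, 70] 282 [177, 200, 69] 284 [178, 192, 73] 286 [177, 198, 71] 288 [178, 191, 72] 290 [178, 190, 71] 292 [178, 201, 66] 294 [177, 221, 82] 296 [178, 215, 82] 298 [177, 217, 100] 300 [178, 209, 112] 302 [177, 207, 112] 304 [178, 213, 109] 
180 [177, 212, 173] 183 [177, 206, 173] 186 [177, 209, 160] 189 [178, 221, 74] 192 [177, 198, 72] 195 [177, 198, 72] 198 [178, 189, 73] 201 [178, 190, 74] 204 [178, 190, 71] 207 [178, 188, 72] 210 [178, 194, 71] 213 [178, 189, 70] 216 [178, 187, 71] 219 [176, 203, 69] 222 [178, 195, 68] 225 [178, 218, 75] 228 [179, 214, 88] 231 [178, 214, 107] 234 [178, 205, 108] 237 [179, 208, 108] 240 [178, 206, 109] 243 [177, 94, 106] 246 [5, 84, 109] 249 [22, 92, 108] col [0.5807 0.3321] [0.0182 0.0191] 90 px [258 254] [292 283]
```

```bash
python3 - <<'E'
from h import *
c=read_camera("wrist");o=get_obs();p=o["tool_pos"];print(np.round(p,4),o["tool_rot"])
print(np.round(hit(c,276.7,209,.029),4),np.round([hit(c,254,209,.029)-hit(c,299,209,.029),hit(c,277,188,.029)-hit(c,277,230,.029)],4).tolist())
col(c,(8,100,100),(35,255,255),p[2]+.0356,(240,235,310,300),"ell")
E
```

```text
[0.5818 0.3337 0.085 ] [1.79985168e+02 8.23815026e-02 8.99287078e+01]
[0.5823 0.3413 0.029 ] [[-0.0377, 0.0, 0.0], [-0.0, 0.0366, 0.0]]
col [0.5809 0.3318] [0.0182 0.0191] 90 px [258 254] [292 283]
```

Emit:
play_rows(
  steps=[
    [[0.0095, 0.001, 0.02, 0, 0, 0, 0.015], [0, 0, 0.03, 0, 0, 0, 0.015], [0, 0, 0.02, 0, 0, 0, 0.015], [0, 0, 0.01, 0, 0, 0, 0.015], [0, 0, 0.004, 0, 0, 0, 0.015], [0, 0, 0.003, 0, 0, 0, 0.015], [0, 0, 0.0015, 0, 0, 0, 0.015], [0, 0, 0.001, 0, 0, 0, 0.015], [0, 0, 0, 0, 0, 0, 0.015]],
  ],
)

```text
time_s: 10.15
tool_pos: [0.5829, 0.3452, -0.0037]
tool_rot: [179.9, -0.0, 90.0]
force: [0.6, -0.6, 0.4]
grip_width: 0.0233
grasp_force: 15.0
```

```bash
python3 - <<'E'
from h import *
c=read_camera("wrist");o=get_obs();print(np.round(o["tool_pos"],4),o["grasp_force"],np.round(o["force"],1))
save(c,"w6.png"); cv2.imwrite("pics/w6c.png",cv2.resize(c["frame"][140:340,160:400,::-1],None,fx=3,fy=3))
E
```

```text
[ 0.5829  0.3452 -0.0037] 15.000269562005997 [-0.1 -0.7  1.1]
```

View pics/w6c.png

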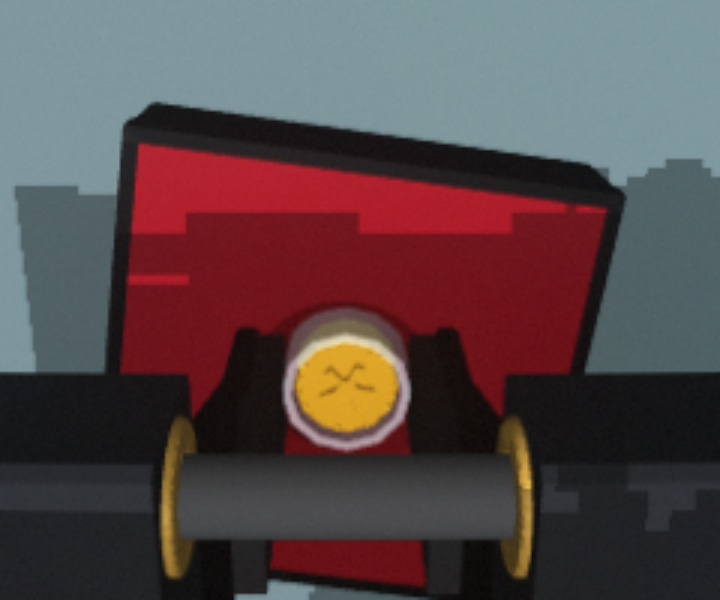

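The capsule sits in the recess slightly far toward +y. I'll nudge back 1.5 mm, lower 1 mm, open and retreat.

Emit:
play_rows(
  steps=[
    [[-0.0015, 0, 0, 0, 0, 0, 0.015], [0, 0, 0.001, 0, 0, 0, 0.015], [0, 0, 0, 0, 0, 0, 0.015], [0, 0, 0, 0, 0, 0, 0.03], [0, 0, 0, 0, 0, 0, 0.04], [0, 0, 0, 0, 0, 0, 0.04], [0, 0, 0, 0, 0, 0, 0.04], [0, 0, -0.01, 0, 0, 0, 0.06], [0, 0, -0.03, 0, 0, 0, 0.075], [0, 0, -0.04, 0, 0, 0, 0.075], [-0.01, -0.01, -0.03, 0, 0, 0, 0.075], [-0.02, -0.04, 0, 0, 0, 0, 0.075]],
  ],
)

```text
time_s: 11.4
tool_pos: [0.5375, 0.3169, 0.1106]
tool_rot: [179.4, -0.4, 90.0]
force: [-0.0, 0.5, 0.7]
grip_width: 0.0705
grasp_force: 0.0
```

Emit:
play_rows(
  steps=[
    [[-0.02, -0.045, 0, 0, 0, 0, 0.075], [-0.01, -0.04, 0, 0, 0, 0, 0.075], [0, -0.02, 0, 0, 0, 0, 0.075], [0, -0.005, 0, 0, 0, 0, 0.075], [0, 0, 0, 0, 0, 0, 0.075], [0, 0, 0, 0, 0, 0, 0.075]],
  ],
)

```text
time_s: 12.0
tool_pos: [0.4238, 0.2839, 0.1051]
tool_rot: [179.9, -0.0, 90.0]
force: [0.6, 0.5, -0.1]
grip_width: 0.0752
grasp_force: 0.0
```

```bash
python3 - <<'E'
from h import *
c=look(["medal_copper","medal_gold"],"w7.png")
o=get_obs();print(np.round(o["tool_pos"],4))
for s in silhouettes("wrist","box_gold")[:1]: print(s["p"],s["extent"])
E
```

```text
tcp [0.4238 0.284  0.1049] [ 1.7997e+02 -6.0000e-02  9.0010e+01] w 0.0749 t 12.05 tcp px [276. 242.]
medal_copper 0.91 [246. 167. 299. 222.] fit [0.4211 0.2951] [0.0476 0.0498] 170
medal_gold 0.57 [440. 129. 475. 162.] fit [0.5938 0.3431] [0.0255 0.0344] 80
[0.4233 0.2839 0.1046]
0.91 [382.8, 85.3, 514.7, 206.3]
```

View pics/w7.png

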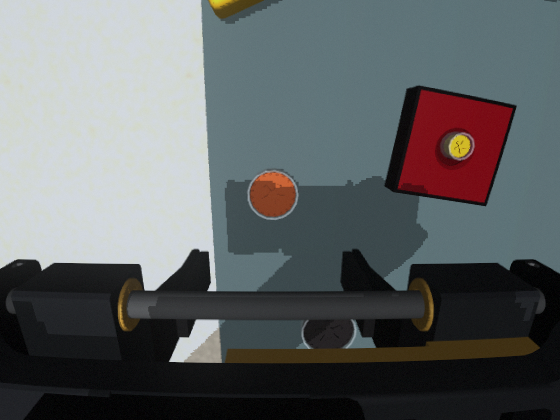

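Gold sits in the red box (px 458,146). Copper is at (272,194). Next I pick it.

Emit:
play_rows(
  steps=[
    [[0.011, -0.0025, 0.03, 0, 0, 0, 0.075], [0, 0, 0.045, 0, 0, 0, 0.075], [0, 0, 0.03, 0, 0, 0, 0.075], [0, 0, 0.015, 0, 0, 0, 0.075], [0, 0, 0.0075, 0, 0, 0, 0.075], [0, 0, 0.0025, 0, 0, 0, 0.075], [0, 0, 0, 0, 0, 0, 0.06], [0, 0, 0, 0, 0, 0, 0.035], [0, 0, 0, 0, 0, 0, 0.035], [0, 0, 0, 0, 0, 0, 0.035], [0, 0, 0, 0, 0, 0, 0.035], [0, 0, 0, 0, 0, 0, 0.035]],
  ],
  force=15,
)

```text
time_s: 13.4
tool_pos: [0.4204, 0.2948, -0.0248]
tool_rot: [179.9, -0.0, 90.0]
force: [-0.4, -1.0, 4.7]
grip_width: 0.0469
grasp_force: 15.0
```

Emit:
play_rows(
  steps=[
    [[0, 0, -0.02, 0, 0, 0, 0.035], [0, 0, -0.04, 0, 0, 0, 0.035], [0, 0, -0.04, 0, 0, 0, 0.035], [-0.014, 0.016, -0.01, 0, 0, 0, 0.035], [-0.025, 0.03, 0, 0, 0, 0, 0.035], [-0.03, 0.037, 0, 0, 0, 0, 0.035], [-0.03, 0.037, 0, 0, 0, 0, 0.035], [-0.03, 0.037, 0, 0, 0, 0, 0.035], [-0.03, 0.037, 0, 0, 0, 0, 0.035], [-0.025, 0.028, 0, 0, 0, 0, 0.035], [-0.012, 0.01, 0, 0, 0, 0, 0.035], [0, 0, 0, 0, 0, 0, 0.035]],
  ],
)

```text
time_s: 14.6
tool_pos: [0.6528, 0.0957, 0.0833]
tool_rot: [-179.9, 0.0, 89.8]
force: [-0.1, 0.6, -1.5]
grip_width: 0.0471
grasp_force: 15.0
```

Emit:
play_rows(
  steps=[
    [[0, 0, 0, 0, 0, 0, 0.035], [0, 0, 0, 0, 0, 0, 0.035], [0, 0, 0, 0, 0, 0, 0.035]],
  ],
)

```text
time_s: 14.9
tool_pos: [0.6509, 0.1011, 0.0849]
tool_rot: [-180.0, -0.0, 90.2]
force: [-0.1, -0.2, -1.0]
grip_width: 0.0472
grasp_force: 15.0
```

```bash
python3 - <<'E'
from h import *
c=look(["box_copper","medal_copper"],"w8.png");p=get_obs()["tool_pos"]
h=cv2.cvtColor(c["frame"],cv2.COLOR_RGB2HSV)
print([h[v,u].tolist() for u,v in [(278,170),(240,210),(276,205),(276,268)]])
col(c,(60,120,30),(90,255,255),.029,(180,100,380,258))
col(c,(0,90,60),(20,255,255),p[2]+.0356,(200,220,350,310),"ell")
E
```

```text
tcp [0.6511 0.1006 0.0849] [180.     0.    90.21] w 0.0473 t 14.95 tcp px [277. 243.]
box_copper 0.83 [209. 145. 340. 258.] fit [0.6518 0.1061] [0.0927 0.0944] 14
medal_copper 0.96 [230. 219. 319. 291.] fit [0.6501 0.0538] [0.0764 0.0856] 93
[[73, 181, 107], [73, 174, 66], [73, 153, 40], [9, 195, 148]]
col [0.652  0.1048] [0.0866 0.0863] 14 px [214 152] [336 252]
col [0.6501 0.1019] [0.0389 0.0447] 90 px [237 231] [313 291]
```

View pics/w8.png

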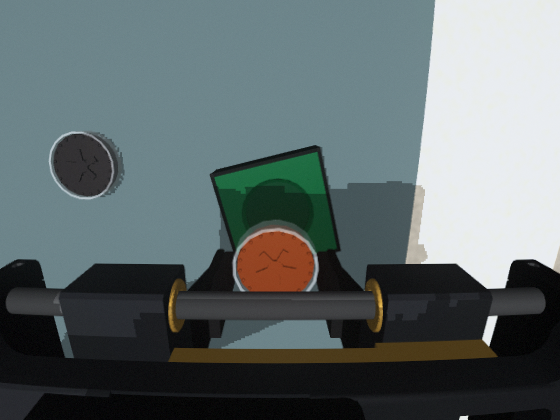

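Green box centre ≈ (0.652,0.105); the medal is about 5 mm short in y. I'll descend part way, let it settle and read the pose.

Emit:
play_rows(
  steps=[
    [[0.006, 0.001, 0.025, 0, 0, 0, 0.035], [0, 0, 0.03, 0, 0, 0, 0.035], [0, 0, 0.015, 0, 0, 0, 0.035], [0, 0, 0.005, 0, 0, 0, 0.035], [0, 0, 0, 0, 0, 0, 0.035], [0, 0, 0, 0, 0, 0, 0.035], [0, 0, 0, 0, 0, 0, 0.035]],
  ],
)

```text
time_s: 15.75
tool_pos: [0.6542, 0.1051, 0.0111]
tool_rot: [179.9, -0.0, 90.0]
force: [-0.4, -0.4, -0.9]
grip_width: 0.047
grasp_force: 15.0
```

```bash
python3 - <<'E'
from h import *
c=read_camera("wrist");p=get_obs()["tool_pos"];print(np.round(p,4));save(c,"w9.png")
col(c,(60,120,20),(90,255,255),.029,(150,80,420,270))
col(c,(0,90,60),(20,255,255),p[2]+.0356,(200,220,350,310),"ell")
print(np.round(get_obs()["tool_pos"],4))
E
```

```text
[0.654  0.1051 0.0109]
col [0.6492 0.1152] [0.0865 0.0648] 14 px [186 171] [346 269]
col [0.6533 0.1059] [0.0389 0.0448] 89 px [237 231] [313 291]
[0.654  0.1051 0.0109]
```

Emit:
play_rows(
  steps=[
    [[0.0015, -0.0015, 0.005, 0, 0, 0, 0.035], [0, 0, 0.005, 0, 0, 0, 0.035], [0, 0, 0.003, 0, 0, 0, 0.035], [0, 0, 0.0015, 0, 0, 0, 0.035], [0, 0, 0.001, 0, 0, 0, 0.035], [0, 0, 0, 0, 0, 0, 0.035], [0, 0, 0, 0, 0, 0, 0.035]],
  ],
)

```text
time_s: 16.5
tool_pos: [0.6512, 0.1063, -0.0049]
tool_rot: [-180.0, 0.0, 90.1]
force: [-3.2, -2.3, 6.4]
grip_width: 0.0474
grasp_force: 15.0
```

Emit:
play_rows(
  steps=[
    [[0, 0, 0, 0, 0, 0, 0.05], [0, 0, 0, 0, 0, 0, 0.065], [0, 0, 0, 0, 0, 0, 0.065], [0, 0, 0, 0, 0, 0, 0.065], [0, 0, -0.01, 0, 0, 0, 0.08], [0, 0, -0.03, 0, 0, 0, 0.087], [0, -0.005, -0.04, 0, 0, 0, 0.087], [0.005, -0.035, -0.03, 0, 0, 0, 0.087], [0.01, -0.045, 0, 0, 0, 0, 0.087], [0.005, -0.045, 0, 0, 0, 0, 0.087], [0.005, -0.03, 0, 0, 0, 0, 0.087], [0, -0.012, 0, 0, 0, 0, 0.087]],
  ],
)

```text
time_s: 17.7
tool_pos: [0.4766, 0.1322, 0.1045]
tool_rot: [180.0, 0.1, 90.2]
force: [1.1, 0.5, -0.4]
grip_width: 0.0868
grasp_force: 0.0
```

Emit:
play_rows(
  steps=[
    [[0, 0, 0, 0, 0, 0, 0.087], [0, 0, 0, 0, 0, 0, 0.087], [0, 0, 0, 0, 0, 0, 0.087]],
  ],
)

```text
time_s: 18.0
tool_pos: [0.4807, 0.1312, 0.1045]
tool_rot: [179.9, -0.0, 90.0]
force: [-0.2, 0.8, -0.4]
grip_width: 0.0872
grasp_force: 0.0
```

```bash
python3 - <<'E'
from h import *
c=look(["medal_dark","medal_copper","box_copper"],"w10.png")
E
```

```text
tcp [0.4805 0.1312 0.1043] [ 1.7998e+02 -6.0000e-02  9.0020e+01] w 0.0874 t 18.05 tcp px [276. 242.]
medal_dark 0.98 [246. 160. 308. 225.] fit [0.4812 0.1429] [0.0592 0.0614] 170
medal_copper 0.69 [426. 212. 486. 263.] fit [0.6639 0.0994] [0.0522 0.0605] 70
box_copper 0.81 [393. 177. 504. 290.] fit [0.6471 0.1089] [0.1003 0.0991] 15
```

View pics/w10.png

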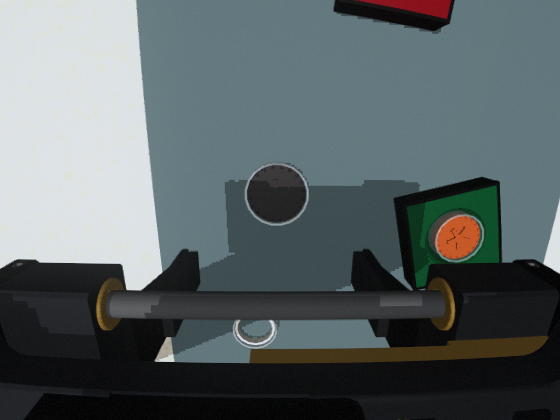

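Copper is in the green box (px 457,237). Dark is at (277,193). Next I pick it.

Emit:
play_rows(
  steps=[
    [[0.0115, 0.0005, 0.03, 0, 0, 0, 0.087], [0, 0, 0.045, 0, 0, 0, 0.087], [0, 0, 0.03, 0, 0, 0, 0.087], [0, 0, 0.015, 0, 0, 0, 0.087], [0, 0, 0.007, 0, 0, 0, 0.087], [0, 0, 0.0025, 0, 0, 0, 0.087], [0, 0, 0, 0, 0, 0, 0.07], [0, 0, 0, 0, 0, 0, 0.045], [0, 0, 0, 0, 0, 0, 0.045], [0, 0, 0, 0, 0, 0, 0.045], [0, 0, 0, 0, 0, 0, 0.045]],
  ],
  force=20,
)

```text
time_s: 19.3
tool_pos: [0.4808, 0.1427, -0.0248]
tool_rot: [179.9, 0.0, 90.1]
force: [0.3, -0.7, 2.5]
grip_width: 0.0589
grasp_force: 20.0
```

Emit:
play_rows(
  steps=[
    [[0, 0, -0.02, 0, 0, 0, 0.045], [0, 0, -0.04, 0, 0, 0, 0.045], [0, 0, -0.04, 0, 0, 0, 0.045], [-0.015, 0.008, -0.01, 0, 0, 0, 0.045], [-0.03, 0.016, 0, 0, 0, 0, 0.045], [-0.04, 0.022, 0, 0, 0, 0, 0.045], [-0.042, 0.023, 0, 0, 0, 0, 0.045], [-0.042, 0.023, 0, 0, 0, 0, 0.045], [-0.042, 0.023, 0, 0, 0, 0, 0.045], [-0.04, 0.022, 0, 0, 0, 0, 0.045], [-0.022, 0.012, 0, 0, 0, 0, 0.045], [-0.01, 0.005, 0, 0, 0, 0, 0.045]],
  ],
)

```text
time_s: 20.5
tool_pos: [0.6342, -0.1441, 0.0834]
tool_rot: [-179.9, 0.0, 89.8]
force: [0.0, 1.0, -2.3]
grip_width: 0.0592
grasp_force: 20.0
```

Emit:
play_rows(
  steps=[
    [[0, 0, 0, 0, 0, 0, 0.045], [0, 0, 0, 0, 0, 0, 0.045], [0, 0, 0, 0, 0, 0, 0.045], [0, 0, 0, 0, 0, 0, 0.045], [0, 0, 0, 0, 0, 0, 0.045]],
  ],
)

```text
time_s: 21.0
tool_pos: [0.6341, -0.139, 0.0849]
tool_rot: [180.0, 0.0, 90.2]
force: [0.0, -0.2, -2.3]
grip_width: 0.059
grasp_force: 20.0
```

```bash
python3 - <<'E'
from h import *
c=look(["box_dark","medal_dark"],"w11.png");p=get_obs()["tool_pos"]
h=cv2.cvtColor(c["frame"],cv2.COLOR_RGB2HSV)
col(c,(10,30,60),(35,255,255),.029,(150,80,420,250))
E
```

```text
tcp [ 0.6342 -0.1394  0.0848] [1.7999e+02 2.0000e-02 9.0120e+01] w 0.059 t 21.05 tcp px [276. 243.]
box_dark 0.81 [217. 132. 343. 241.] fit [ 0.6356 -0.1209] [0.0934 0.0924] 81
medal_dark 0.87 [222. 211. 328. 292.] fit [ 0.6337 -0.1829] [0.0867 0.1066] 91
col [ 0.6352 -0.1216] [0.0865 0.0873] 81 px [220 137] [339 238]
```

View pics/w11.png

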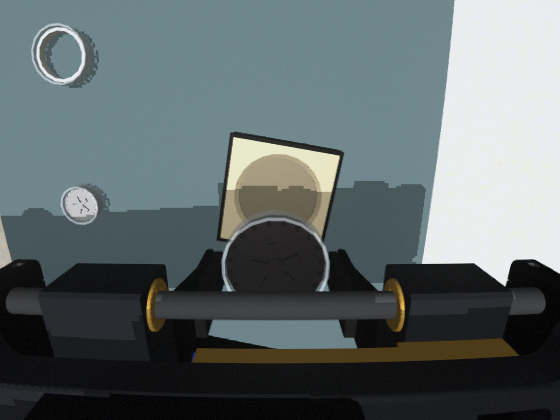

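Cream box is at px (280,187), centre (0.6352,-0.1216). I'll shift, partly descend, then check.

Emit:
play_rows(
  steps=[
    [[0.01, 0.001, 0.015, 0, 0, 0, 0.045], [0.0095, 0, 0.03, 0, 0, 0, 0.045], [0, 0, 0.022, 0, 0, 0, 0.045], [0, 0, 0.008, 0, 0, 0, 0.045], [0, 0, 0, 0, 0, 0, 0.045], [0, 0, 0, 0, 0, 0, 0.045], [0, 0, 0, 0, 0, 0, 0.045], [0, 0, 0, 0, 0, 0, 0.045]],
  ],
)

```text
time_s: 21.95
tool_pos: [0.6362, -0.1209, 0.0108]
tool_rot: [179.9, 0.0, 90.0]
force: [1.1, 0.2, -2.9]
grip_width: 0.059
grasp_force: 20.0
```

```bash
python3 - <<'E'
from h import *
c=read_camera("wrist");p=get_obs()["tool_pos"];print(np.round(p,4),np.round(get_obs()["force"],1));save(c,"w12.png")
f=col(c,(10,30,40),(35,255,255),.029,(150,60,420,225))
a=np.radians(f[2]);s=min(f[1]);n=np.array([-np.cos(a),np.sin(a)]) if 0 else None
m=silhouettes("wrist","medal_dark")[0];e=m["extent"];print(m["p"],e)
z=p[2]+.0431
print("front",np.round(hit(c,275,e[1],z)[1]-.030,4),"x",np.round((hit(c,e[0],265,z)[0]+hit(c,e[2],265,z)[0])/2,4))
E
```

```text
[ 0.6361 -0.1209  0.0106] [ 0.1  0.6 -2.7]
col [ 0.64   -0.0936] [0.0306 0.0872] 81 px [208 175] [359 224]Traceback (most recent call last):
  File "<stdin>", line 5, in <module>
IndexError: list index out of range
```

Emit:
play_rows(
  steps=[
    [[0.0005, 0, 0.005, 0, 0, 0, 0.045], [0, 0, 0.005, 0, 0, 0, 0.045], [0, 0, 0.003, 0, 0, 0, 0.045], [0, 0, 0.0015, 0, 0, 0, 0.045], [0, 0, 0.0005, 0, 0, 0, 0.045], [0, 0, 0, 0, 0, 0, 0.045], [0, 0, 0, 0, 0, 0, 0.045]],
  ],
)

```text
time_s: 22.75
tool_pos: [0.6351, -0.1201, -0.0047]
tool_rot: [-180.0, 0.0, 90.1]
force: [-3.7, 1.4, 5.9]
grip_width: 0.0589
grasp_force: 20.0
```

Home height is reached with light contact. Now release, retreat and go to silver.

Emit:
play_rows(
  steps=[
    [[0, 0, 0, 0, 0, 0, 0.065], [0, 0, 0, 0, 0, 0, 0.075], [0, 0, 0, 0, 0, 0, 0.075], [0, 0, 0, 0, 0, 0, 0.075], [0, 0, -0.01, 0, 0, 0, 0.08], [0, 0, -0.03, 0, 0, 0, 0.08], [0, -0.005, -0.04, 0, 0, 0, 0.08], [-0.005, -0.035, -0.03, 0, 0, 0, 0.07], [-0.01, -0.045, 0, 0, 0, 0, 0.065], [-0.005, -0.045, 0, 0, 0, 0, 0.065], [-0.004, -0.035, 0, 0, 0, 0, 0.065], [0, -0.013, 0, 0, 0, 0, 0.065]],
  ],
)

```text
time_s: 23.95
tool_pos: [0.454, -0.1456, 0.1049]
tool_rot: [-179.9, 0.2, 89.9]
force: [1.1, -0.5, 0.0]
grip_width: 0.065
grasp_force: 0.0
```

Emit:
play_rows(
  steps=[
    [[0, 0, 0, 0, 0, 0, 0.065], [0, 0, 0, 0, 0, 0, 0.065], [0, 0, 0, 0, 0, 0, 0.065]],
  ],
)

```text
time_s: 24.25
tool_pos: [0.4587, -0.1439, 0.1051]
tool_rot: [179.9, -0.0, 90.1]
force: [0.2, 0.7, 0.0]
grip_width: 0.0649
grasp_force: 0.0
```

```bash
python3 - <<'E'
from h import *
c=look(["medal_silver","empty_capsule"],"w13.png")
E
```

```text
tcp [ 0.4585 -0.1438  0.1048] [ 1.7994e+02 -4.0000e-02  9.0130e+01] w 0.0647 t 24.3 tcp px [276. 242.]
medal_silver 0.81 [255. 174. 294. 213.] fit [ 0.4568 -0.1323] [0.0348 0.0379] 175
empty_capsule 0.59 [249.  19. 308.  83.] fit [ 0.4578 -0.0043] [0.0469 0.0491] 179
```

View pics/w13.png

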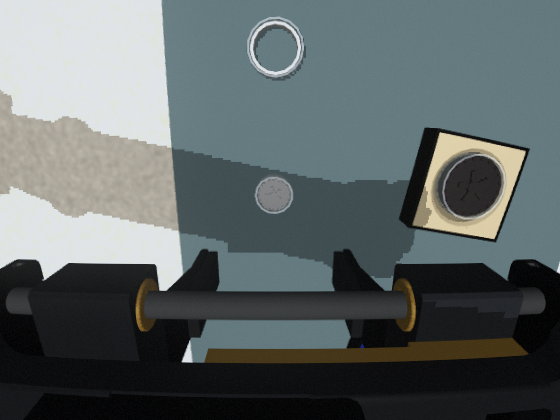

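Dark is in the cream box (px 470,186), silver at (274,194), empty ring at (276,48), clear of the fingers. Next I pick silver.

Emit:
play_rows(
  steps=[
    [[0.0115, -0.0015, 0.03, 0, 0, 0, 0.065], [0, 0, 0.045, 0, 0, 0, 0.065], [0, 0, 0.03, 0, 0, 0, 0.065], [0, 0, 0.015, 0, 0, 0, 0.065], [0, 0, 0.007, 0, 0, 0, 0.065], [0, 0, 0.0025, 0, 0, 0, 0.065], [0, 0, 0, 0, 0, 0, 0.05], [0, 0, 0, 0, 0, 0, 0.025], [0, 0, 0, 0, 0, 0, 0.025], [0, 0, 0, 0, 0, 0, 0.025], [0, 0, 0, 0, 0, 0, 0.025]],
  ],
  force=15,
)

```text
time_s: 25.5
tool_pos: [0.4562, -0.1331, -0.0244]
tool_rot: [180.0, 0.0, 90.0]
force: [-0.1, 0.2, 2.4]
grip_width: 0.0356
grasp_force: 15.0
```

Emit:
play_rows(
  steps=[
    [[0, 0, 0, 0, 0, 0, 0.025], [0, 0, -0.02, 0, 0, 0, 0.025], [0, 0, -0.04, 0, 0, 0, 0.025], [0, 0, -0.04, 0, 0, 0, 0.025], [-0.015, 0.009, -0.01, 0, 0, 0, 0.025], [-0.028, 0.017, 0, 0, 0, 0, 0.025], [-0.035, 0.022, 0, 0, 0, 0, 0.025], [-0.035, 0.022, 0, 0, 0, 0, 0.025], [-0.035, 0.022, 0, 0, 0, 0, 0.025], [-0.031, 0.019, 0, 0, 0, 0, 0.025], [-0.02, 0.012, 0, 0, 0, 0, 0.025], [-0.008, 0.005, 0, 0, 0, 0, 0.025]],
  ],
)

```text
time_s: 26.7
tool_pos: [0.5839, -0.3423, 0.0839]
tool_rot: [-180.0, -0.0, 89.9]
force: [-0.5, 0.7, -0.7]
grip_width: 0.0352
grasp_force: 15.0
```

Emit:
play_rows(
  steps=[
    [[0, 0, 0, 0, 0, 0, 0.025], [0, 0, 0, 0, 0, 0, 0.025], [0, 0, 0, 0, 0, 0, 0.025], [0, 0, 0, 0, 0, 0, 0.025], [0, 0, 0, 0, 0, 0, 0.025]],
  ],
)

```text
time_s: 27.2
tool_pos: [0.5838, -0.3391, 0.0855]
tool_rot: [180.0, 0.0, 90.1]
force: [0.4, 0.5, -0.4]
grip_width: 0.0351
grasp_force: 15.0
```

```bash
python3 - <<'E'
from h import *
c=look(["box_silver","medal_silver"],"w14.png")
col(c,(105,120,30),(130,255,255),.029,(150,80,420,262))
print(get_obs()["grip_width"])
E
```

```text
tcp [ 0.5839 -0.3393  0.0854] [1.800e+02 3.000e-02 9.009e+01] w 0.0353 t 27.25 tcp px [276. 243.]
box_silver 0.56 [216. 136. 346. 251.] fit [ 0.5846 -0.3294] [0.0948 0.0933] 77
medal_silver 0.73 [246. 229. 311. 292.] fit [ 0.5835 -0.3899] [0.0617 0.0654] 0
medal_silver 0.54 [326.   0. 399.  13.] fit [ 0.6629 -0.1705] [0.0087 0.0653] 88
col [ 0.5842 -0.3303] [0.0869 0.087 ] 77 px [217 145] [340 256]
0.03521645559918887
```

View pics/w14.png

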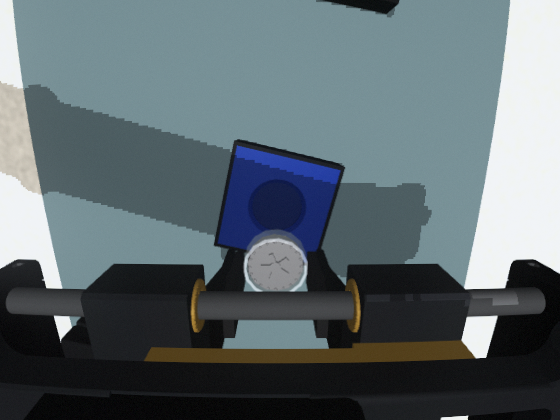

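Blue box is at px (279,200), centre (0.5842,-0.3303). I'll shift and partly descend.

Emit:
play_rows(
  steps=[
    [[0.005, 0.001, 0.015, 0, 0, 0, 0.025], [0.0045, 0, 0.03, 0, 0, 0, 0.025], [0, 0, 0.022, 0, 0, 0, 0.025], [0, 0, 0.008, 0, 0, 0, 0.025], [0, 0, 0, 0, 0, 0, 0.025], [0, 0, 0, 0, 0, 0, 0.025], [0, 0, 0, 0, 0, 0, 0.025], [0, 0, 0, 0, 0, 0, 0.025]],
  ],
)

```text
time_s: 28.15
tool_pos: [0.5858, -0.3307, 0.0114]
tool_rot: [179.9, 0.1, 90.0]
force: [-0.2, -0.0, -0.5]
grip_width: 0.0353
grasp_force: 15.0
```

```bash
python3 - <<'E'
from h import *
c=read_camera("wrist");p=get_obs()["tool_pos"];print(np.round(p,4),np.round(get_obs()["force"],1));save(c,"w15.png")
f=col(c,(105,100,20),(130,255,255),.029,(150,60,420,228))
h=cv2.cvtColor(c["frame"],cv2.COLOR_RGB2HSV)
# bright ring column profile along the medal's centre line
print([(v,int(h[v,275,1]),int(h[v,275,2])) for v in range(216,250,2)])
for v in (229,237): print(v,np.round([hit(c,275,v,p[2]+.0281)[1]-.018,hit(c,275,v,p[2]+.0431)[1]-.018],4))
col(c,(0,0,110),(179,75,255),p[2]+.0431,(238,225,318,292),"ell")
E
```

```text
[ 0.5857 -0.3306  0.0112] [-0.9  0.6 -0.8]
col [ 0.59   -0.3057] [0.0365 0.087 ] 77 px [207 170] [360 227]
[(216, 202, 82), (218, 187, 83), (220, 174, 76), (222, 173, 75), (224, 171, 73), (226, 171, 76), (228, 161, 79), (230, 79, 107), (232, 76, 108), (234, 36, 113), (236, 21, 110), (238, 17, 154), (240, 13, 223), (242, 8, 167), (244, 8, 169), (246, 8, 170), (248, 6, 168)]
229 [-0.3293 -0.324 ]
237 [-0.3342 -0.3285]
col [ 0.5847 -0.3261] [0.0338 0.0353] 21 px [244 231] [307 291]
```

Emit:
play_rows(
  steps=[
    [[-0.001, -0.0005, 0.005, 0, 0, 0, 0.025], [0, 0, 0.005, 0, 0, 0, 0.025], [0, 0, 0.003, 0, 0, 0, 0.025], [0, 0, 0.0015, 0, 0, 0, 0.025], [0, 0, 0.001, 0, 0, 0, 0.025], [0, 0, 0, 0, 0, 0, 0.025], [0, 0, 0, 0, 0, 0, 0.025]],
  ],
)

```text
time_s: 28.9
tool_pos: [0.5841, -0.3312, -0.0044]
tool_rot: [-179.9, 0.0, 90.1]
force: [-4.1, 0.9, 6.5]
grip_width: 0.0353
grasp_force: 15.0
```

Emit:
play_rows(
  steps=[
    [[0, 0, 0, 0, 0, 0, 0.045], [0, 0, 0, 0, 0, 0, 0.055], [0, 0, 0, 0, 0, 0, 0.055], [0, 0, 0, 0, 0, 0, 0.055], [0, 0, -0.01, 0, 0, 0, 0.07], [0, 0, -0.03, 0, 0, 0, 0.07], [0, 0, -0.04, 0, 0, 0, 0.07], [0, 0, -0.045, 0, 0, 0, 0.07], [-0.03, -0.02, -0.04, 0, 0, 0, 0.07], [-0.04, -0.025, -0.02, 0, 0, 0, 0.07], [-0.03, -0.02, 0, 0, 0, 0, 0.07], [0, 0, 0, 0, 0, 0, 0.07]],
  ],
)

```text
time_s: 30.1
tool_pos: [0.5167, -0.4363, 0.1776]
tool_rot: [-179.9, 0.3, 89.4]
force: [0.1, 0.1, -1.1]
grip_width: 0.07
grasp_force: 0.0
```

```bash
python3 - <<'E'
from h import *
t=read_camera("top");w=read_camera("wrist");print(np.round(get_obs()["tool_pos"],4))
s=read_camera("scene")
W=lambda c,u,v:cv2.resize(c["frame"][v[0]:v[1],u[0]:u[1]],(400,300),interpolation=cv2.INTER_CUBIC)
im=np.vstack([np.hstack([W(t,(70,330),(130,295)),W(w,(140,460),(20,260))]),np.hstack([W(s,(320,440),(120,240)),W(s,(160,340),(220,350))])])
cv2.imwrite("pics/f1.png",cv2.convertScaleAbs(im[:,:,::-1],alpha=1.4,beta=10))
E
```

```text
[ 0.5208 -0.4292  0.1767]
```

View pics/f1.png

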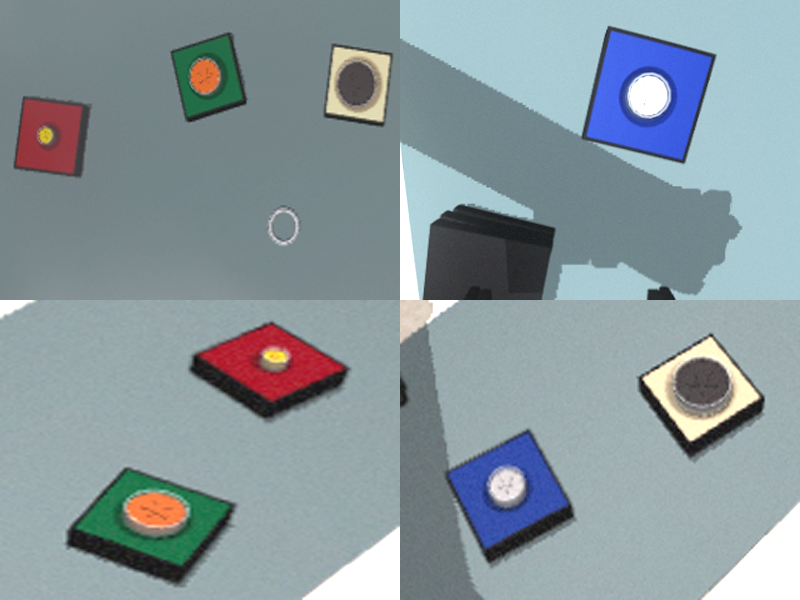

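All four look flat in the boxes' recesses, and the empty ring and lids are untouched. I'll check gold, the tightest one, numerically with both fixed cameras.

```bash
python3 - <<'E'
from h import *
C={k:read_camera(k) for k in("top","scene")}
B={"gold":((.5815,.3415),(15,90,80),(40,255,255),(168,90,30),(180,255,255)),"copper":((.652,.105),(3,90,60),(18,255,255),(60,90,20),(92,255,255))}
for n,(b,l,h,il,ih) in B.items():
    R=[]
    for k,c in C.items():
        u,v=proj(c,[*b,.03]);hs=cv2.cvtColor(c["frame"],cv2.COLOR_RGB2HSV);u,v=int(u),int(v)
        q=np.zeros(hs.shape[:2],np.uint8);q[v-30:v+31,u-30:u+31]=255
        m=cv2.inRange(hs,np.array(l),np.array(h))&q
        y,x=np.nonzero(m);R.append(ray(c,x.mean(),y.mean()))
        i=cv2.inRange(hs,np.array(il),np.array(ih))&q
        hull=cv2.convexHull(max(cv2.findContours(i,0,1)[0],key=cv2.contourArea))
        w=np.array([hit(c,*p[0],.029)[:2] for p in hull]).astype(np.float32);f=cv2.minAreaRect(w)
        print(n,k,len(x),"medal@.0305",np.round(hit(c,x.mean(),y.mean(),.0305)[:2],4),"insert",np.round(f[0],4),np.round(f[1],3))
    A=[];bb=[]
    for o,d in R:
        d=d/np.linalg.norm(d);P=np.eye(3)-np.outer(d,d);A.append(P);bb.append(P@o)
    print("tri",np.round(np.linalg.lstsq(np.vstack(A),np.hstack(bb),rcond=None)[0],4))
print(np.round(get_obs()["tool_pos"],3))
E
```

```text
gold top 61 medal@.0305 [0.5812 0.3458] insert [0.58   0.3414] [0.087 0.086]
gold scene 31 medal@.0305 [0.5791 0.3501] insert [0.5807 0.3426] [0.09 0.09]
tri [0.5811 0.3446 0.0354]
copper top 273 medal@.0305 [0.6504 0.1086] insert [0.651  0.1048] [0.087 0.088]
copper scene 191 medal@.0305 [0.6481 0.1123] insert [0.6517 0.1058] [0.089 0.088]
tri [0.6499 0.1081 0.0357]
[ 0.523 -0.426  0.176]
```

Both measure about 3 mm off toward +y, at equal heights. That may be shared calibration bias, so I'll take a close wrist measurement over copper and gold.

Emit:
play_rows(
  steps=[
    [[0.03, 0.011, 0.005, 0, 0, 0, 0.05], [0.043, 0.011, 0.005, 0, 0, 0, 0.04], [0.043, 0.011, 0.005, 0, 0, 0, 0.03], [0.043, 0.011, 0.005, 0, 0, 0, 0.02], [0.043, 0.011, 0.005, 0, 0, 0, 0.01], [0.043, 0.011, 0.005, 0, 0, 0, 0], [0.043, 0.011, 0.005, 0, 0, 0, 0], [0.043, 0.011, 0.005, 0, 0, 0, 0], [0.043, 0.011, 0.005, 0, 0, 0, 0], [0.043, 0.011, 0.005, 0, 0, 0, 0], [0.03, 0.011, 0.005, 0, 0, 0, 0], [0.014, 0.006, 0, 0, 0, 0, 0]],
  ],
)

```text
time_s: 31.55
tool_pos: [0.6474, 0.0397, 0.1208]
tool_rot: [-179.9, -0.1, 90.5]
force: [0.5, 0.5, 0.2]
grip_width: 0.0003
grasp_force: 0.0
```

Emit:
play_rows(
  steps=[
    [[0, 0, 0, 0, 0, 0, 0], [0, 0, 0, 0, 0, 0, 0], [0, 0, 0, 0, 0, 0, 0], [0, 0, 0, 0, 0, 0, 0], [0, 0, 0, 0, 0, 0, 0]],
  ],
)

```text
time_s: 32.05
tool_pos: [0.6481, 0.0312, 0.1213]
tool_rot: [180.0, 0.0, 89.9]
force: [-0.5, -0.3, 0.2]
grip_width: 0.0
grasp_force: 0.0
```

```bash
cat > chk.py <<'E'
from h import *
import sys
def chk(b,ml,mh,il,ih,D,nm):
    c=read_camera("wrist");p=get_obs()["tool_pos"];save(c,nm+".png");print(np.round(p,4))
    u,v=map(int,proj(c,[*b,.03]));r=(max(u-75,0),max(v-75,0),u+76,v+76);print(u,v)
    f=col(c,il,ih,.029,r)
    m=col(c,ml,mh,.0365,r,"ell"); m2=col(c,ml,mh,.0305,r,"ell")
    hs=cv2.cvtColor(c["frame"],cv2.COLOR_RGB2HSV)
    # recess floor shading: value along the row & column through the recess
    print([int(x) for x in hs[v,u-50:u+51:2,2]]);print([int(x) for x in hs[v-50:v+51:2,u,2]])
E
python3 - <<'E'
from chk import *
chk((.652,.1048),(0,90,60),(20,255,255),(60,90,15),(92,255,255),.044,"c1")
E
```

```text
[0.6482 0.0316 0.1214]
280 126
col [0.652  0.1048] [0.0872 0.0869] 14 px [221  65] [337 184]
col [0.6507 0.1078] [0.0421 0.0423] 153 px [255  98] [303 148]
col [0.6508 0.1078] [0.043  0.0432] 153 px [255  98] [303 148]
[58, 103, 102, 101, 104, 103, 103, 102, 80, 60, 53, 142, 95, 198, 217, 218, 218, 218, 219, 219, 220, 218, 219, 219, 219, 218, 217, 218, 217, 218, 218, 216, 215, 215, 216, 216, 193, 124, 101, 65, 59, 64, 88, 100, 96, 99, 95, 97, 98, 96, 40]
[102, 103, 102, 104, 104, 102, 105, 106, 48, 57, 155, 86, 219, 219, 218, 218, 219, 218, 220, 218, 210, 220, 220, 219, 219, 218, 219, 217, 218, 217, 217, 213, 216, 217, 215, 181, 187, 149, 65, 65, 63, 68, 68, 98, 97, 97, 95, 97, 96, 97, 76]
```

Nearly from above, copper is 3 mm off toward +y, right at the edge of the floor clearance. I'll regrasp it, lift 1 mm, shift by (+1,-3) mm and set it down again.

Emit:
play_rows(
  steps=[
    [[0.03, 0.001, 0.01, 0, 0, 0, 0.04], [0.035, 0.001, 0.03, 0, 0, 0, 0.065], [0.0115, 0.0005, 0.03, 0, 0, 0, 0.07], [0, 0, 0.025, 0, 0, 0, 0.07], [0, 0, 0.015, 0, 0, 0, 0.07], [0, 0, 0, 0, 0, 0, 0.07], [0, 0, 0, 0, 0, 0, 0.07], [0, 0, 0, 0, 0, 0, 0.07]],
  ],
  force=12,
)

```text
time_s: 32.9
tool_pos: [0.652, 0.1092, 0.013]
tool_rot: [179.8, -0.0, 90.0]
force: [0.3, -0.5, 0.1]
grip_width: 0.0564
grasp_force: 0.0
```

Emit:
play_rows(
  steps=[
    [[0, 0, 0, 0, 0, 0, 0.07], [0, 0, 0, 0, 0, 0, 0.07], [0, 0, 0.01, 0, 0, 0, 0.07], [0, 0, 0.005, 0, 0, 0, 0.07], [0, 0, 0.0025, 0, 0, 0, 0.07], [0, 0, 0, 0, 0, 0, 0.07], [0, 0, 0, 0, 0, 0, 0.04], [0, 0, 0, 0, 0, 0, 0.04], [0, 0, 0, 0, 0, 0, 0.04], [0, 0, 0, 0, 0, 0, 0.04], [0, 0, 0, 0, 0, 0, 0.04]],
  ],
)

```text
time_s: 34.0
tool_pos: [0.6507, 0.1093, -0.0064]
tool_rot: [180.0, 0.0, 90.1]
force: [0.8, -0.3, 0.4]
grip_width: 0.0471
grasp_force: 12.0
```

Emit:
play_rows(
  steps=[
    [[0, 0, -0.0015, 0, 0, 0, 0.04], [0, 0, 0, 0, 0, 0, 0.04], [-0.0015, 0.0005, 0, 0, 0, 0, 0.04], [-0.0015, 0.0005, 0, 0, 0, 0, 0.04], [0, 0, 0, 0, 0, 0, 0.04], [0, 0, 0.0015, 0, 0, 0, 0.04], [0, 0, 0, 0, 0, 0, 0.04], [0, 0, 0, 0, 0, 0, 0.055], [0, 0, 0, 0, 0, 0, 0.065], [0, 0, 0, 0, 0, 0, 0.065], [0, 0, 0, 0, 0, 0, 0.065]],
  ],
)

```text
time_s: 35.1
tool_pos: [0.6516, 0.1066, -0.0062]
tool_rot: [180.0, 0.0, 90.1]
force: [0.2, 0.2, -0.2]
grip_width: 0.0639
grasp_force: 0.0
```

Emit:
play_rows(
  steps=[
    [[0, 0, -0.01, 0, 0, 0, 0.065], [0, 0, -0.03, 0, 0, 0, 0.065], [-0.01, 0, -0.045, 0, 0, 0, 0.065], [-0.03, 0, -0.03, 0, 0, 0, 0.065], [-0.03, 0, -0.013, 0, 0, 0, 0.065], [-0.005, 0, 0, 0, 0, 0, 0.065], [0, 0, 0, 0, 0, 0, 0.065], [0, 0, 0, 0, 0, 0, 0.065], [0, 0, 0, 0, 0, 0, 0.065], [0, 0, 0, 0, 0, 0, 0.065]],
  ],
)

```text
time_s: 36.1
tool_pos: [0.6511, 0.0333, 0.1211]
tool_rot: [-179.9, -0.0, 90.2]
force: [0.7, 0.2, 0.2]
grip_width: 0.0648
grasp_force: 0.0
```

```bash
python3 - <<'E'
from chk import *
chk((.652,.1048),(0,90,60),(20,255,255),(60,90,15),(92,255,255),.044,"c2")
E
```

```text
[0.6512 0.033  0.1211]
277 129
col [0.6519 0.1047] [0.087  0.0869] 14 px [218  68] [334 186]
col [0.6507 0.1048] [0.0422 0.0423] 105 px [252 104] [300 154]
col [0.6507 0.1047] [0.043  0.0432] 105 px [252 104] [300 154]
[35, 103, 103, 105, 105, 106, 104, 105, 90, 62, 60, 109, 118, 222, 224, 222, 222, 222, 222, 223, 223, 222, 185, 223, 223, 222, 223, 218, 199, 176, 221, 221, 220, 220, 218, 215, 212, 100, 123, 66, 57, 65, 85, 101, 101, 101, 100, 100, 99, 100, 45]
[105, 107, 107, 107, 107, 105, 106, 109, 46, 58, 78, 86, 138, 196, 223, 223, 222, 224, 222, 223, 222, 221, 213, 222, 223, 222, 223, 224, 221, 222, 222, 221, 221, 220, 220, 220, 219, 209, 100, 132, 58, 70, 72, 104, 100, 100, 98, 99, 99, 99, 48]
```

Copper is now centred within about 1 mm. Next I check gold.

Emit:
play_rows(
  steps=[
    [[0.02, -0.006, 0, 0, 0, 0, 0.045], [0.04, -0.012, 0, 0, 0, 0, 0.045], [0.045, -0.013, 0, 0, 0, 0, 0.045], [0.045, -0.013, 0, 0, 0, 0, 0.045], [0.045, -0.013, 0, 0, 0, 0, 0.045], [0.03, -0.009, 0, 0, 0, 0, 0.045], [0.012, -0.004, 0, 0, 0, 0, 0.045], [0, 0, 0, 0, 0, 0, 0.045], [0, 0, 0, 0, 0, 0, 0.045], [0, 0, 0, 0, 0, 0, 0.045], [0, 0, 0, 0, 0, 0, 0.045], [0, 0, 0, 0, 0, 0, 0.045]],
  ],
)

```text
time_s: 37.35
tool_pos: [0.5821, 0.2669, 0.1216]
tool_rot: [180.0, 0.0, 89.9]
force: [0.2, 0.8, -0.3]
grip_width: 0.0449
grasp_force: 0.0
```

```bash
python3 - <<'E'
from chk import *
chk((.5815,.3415),(12,90,80),(40,255,255),(168,90,30),(180,255,255),.02,"g1")
E
```

```text
[0.5819 0.2673 0.1217]
275 125
col [0.5814 0.3414] [0.0872 0.0873] 82 px [222  68] [331 180]
col [0.5818 0.3443] [0.0186 0.0187] 151 px [264 111] [286 134]
col [0.5818 0.3442] [0.019  0.0191] 151 px [264 111] [286 134]
[44, 175, 179, 179, 179, 180, 181, 180, 179, 179, 180, 182, 180, 180, 179, 116, 113, 115, 120, 198, 152, 239, 240, 238, 233, 236, 230, 226, 224, 239, 222, 165, 102, 98, 126, 146, 176, 178, 178, 177, 176, 178, 177, 175, 176, 176, 176, 175, 175, 150, 43]
[173, 181, 182, 181, 181, 182, 182, 181, 181, 182, 183, 184, 181, 182, 182, 125, 111, 181, 171, 235, 239, 239, 239, 239, 239, 236, 239, 236, 239, 240, 176, 121, 121, 118, 123, 129, 169, 179, 179, 180, 176, 178, 178, 176, 178, 176, 176, 176, 174, 168, 40]
```

Gold is also 2.9 mm off toward +y; I'll mend it the same way.

Emit:
play_rows(
  steps=[
    [[0.03, 0, 0.01, 0, 0, 0, 0.045], [0.035, 0, 0.03, 0, 0, 0, 0.045], [0.012, 0, 0.03, 0, 0, 0, 0.045], [0, 0, 0.025, 0, 0, 0, 0.045], [0, 0, 0.015, 0, 0, 0, 0.045], [0, 0, 0.01, 0, 0, 0, 0.045], [0, 0, 0.0045, 0, 0, 0, 0.045], [0, 0, 0.0015, 0, 0, 0, 0.045], [0, 0, 0, 0, 0, 0, 0.045], [0, 0, 0, 0, 0, 0, 0.045]],
  ],
)

```text
time_s: 38.4
tool_pos: [0.5821, 0.3457, -0.0031]
tool_rot: [179.9, -0.0, 90.0]
force: [0.2, 0.0, 0.1]
grip_width: 0.0449
grasp_force: 0.0
```

Emit:
play_rows(
  steps=[
    [[0, 0, 0, 0, 0, 0, 0.015], [0, 0, 0, 0, 0, 0, 0.015], [0, 0, 0, 0, 0, 0, 0.015], [0, 0, 0, 0, 0, 0, 0.015], [0, 0, 0, 0, 0, 0, 0.015]],
  ],
)

```text
time_s: 38.9
tool_pos: [0.5814, 0.3455, -0.0042]
tool_rot: [180.0, 0.0, 90.1]
force: [0.6, -0.7, 0.9]
grip_width: 0.0231
grasp_force: 12.0
```

Emit:
play_rows(
  steps=[
    [[0, 0, -0.0015, 0, 0, 0, 0.015], [0, 0, 0, 0, 0, 0, 0.015], [-0.0015, 0, 0, 0, 0, 0, 0.015], [-0.0015, 0, 0, 0, 0, 0, 0.015], [0, 0, 0, 0, 0, 0, 0.015], [0, 0, 0.0018, 0, 0, 0, 0.015], [0, 0, 0, 0, 0, 0, 0.015], [0, 0, 0, 0, 0, 0, 0.03], [0, 0, 0, 0, 0, 0, 0.045], [0, 0, 0, 0, 0, 0, 0.045], [0, 0, 0, 0, 0, 0, 0.045]],
  ],
)

```text
time_s: 40.0
tool_pos: [0.5811, 0.3424, -0.0049]
tool_rot: [-180.0, 0.0, 90.1]
force: [-0.1, -0.3, -0.3]
grip_width: 0.0424
grasp_force: 0.0
```

Emit:
play_rows(
  steps=[
    [[0, 0, -0.01, 0, 0, 0, 0.045], [0, 0, -0.03, 0, 0, 0, 0.045], [-0.01, 0, -0.045, 0, 0, 0, 0.045], [-0.03, 0, -0.03, 0, 0, 0, 0.045], [-0.03, 0, -0.011, 0, 0, 0, 0.045], [-0.005, 0, 0, 0, 0, 0, 0.045], [0, 0, 0, 0, 0, 0, 0.045], [0, 0, 0, 0, 0, 0, 0.045], [0, 0, 0, 0, 0, 0, 0.045], [0, 0, 0, 0, 0, 0, 0.045]],
  ],
)

```text
time_s: 41.0
tool_pos: [0.5805, 0.2689, 0.1207]
tool_rot: [-179.9, -0.0, 90.2]
force: [0.4, 0.4, -0.2]
grip_width: 0.0448
grasp_force: 0.0
```

```bash
python3 - <<'E'
from chk import *
chk((.5815,.3415),(12,90,80),(40,255,255),(168,90,30),(180,255,255),.02,"g2")
c=read_camera("top")
for n,b in (("medal_dark",(.6355,-.1216)),("medal_silver",(.5843,-.3303))):
    for s in silhouettes("top",n)[:1]:
        v,u=np.nonzero(s["pixels"]);print(n,s["p"],np.round(hit(c,u.mean(),v.mean(),.0365)[:2]-b,4))
E
```

```text
[0.5806 0.2686 0.1208]
277 128
col [0.5814 0.3414] [0.0872 0.0874] 82 px [224  71] [333 182]
col [0.5808 0.3411] [0.0185 0.0188] 74 px [266 118] [288 140]
col [0.5808 0.341 ] [0.0189 0.0192] 74 px [266 118] [288 140]
[44, 142, 179, 178, 181, 180, 181, 180, 180, 179, 181, 179, 180, 180, 179, 127, 114, 118, 142, 184, 239, 239, 240, 238, 239, 240, 233, 232, 240, 240, 196, 179, 95, 112, 125, 132, 178, 180, 176, 178, 177, 176, 176, 179, 176, 176, 174, 174, 176, 174, 42]
[182, 182, 181, 182, 180, 183, 183, 181, 182, 182, 182, 182, 180, 182, 178, 113, 111, 119, 126, 195, 201, 239, 240, 235, 239, 240, 240, 239, 237, 239, 239, 131, 198, 120, 130, 130, 180, 180, 179, 179, 179, 178, 179, 177, 176, 176, 177, 175, 174, 158, 39]
medal_dark 0.88 [-0.0021  0.0037]
medal_silver 0.34 [0.063  0.4331]
```

Gold is centred. Now the same close check on dark.

Emit:
play_rows(
  steps=[
    [[-0.03, 0.0045, 0, 0, 0, 0, 0.087], [-0.043, 0.0045, 0, 0, 0, 0, 0.087], [-0.043, 0.0045, 0, 0, 0, 0, 0.087], [-0.043, 0.0045, 0, 0, 0, 0, 0.087], [-0.043, 0.0045, 0, 0, 0, 0, 0.087], [-0.043, 0.0045, 0, 0, 0, 0, 0.087], [-0.043, 0.0045, 0, 0, 0, 0, 0.087], [-0.043, 0.0045, 0, 0, 0, 0, 0.087], [-0.043, 0.0045, 0, 0, 0, 0, 0.087], [-0.043, 0.0045, 0, 0, 0, 0, 0.087], [-0.03, 0.0045, 0, 0, 0, 0, 0.087], [-0.013, 0.0045, 0, 0, 0, 0, 0.087]],
  ],
)

```text
time_s: 42.4
tool_pos: [0.6353, -0.1975, 0.1209]
tool_rot: [-180.0, 0.1, 89.7]
force: [-0.6, 0.3, -0.4]
grip_width: 0.0869
grasp_force: 0.0
```

Emit:
play_rows(
  steps=[
    [[0, 0, 0, 0, 0, 0, 0.087], [0, 0, 0, 0, 0, 0, 0.087], [0, 0, 0, 0, 0, 0, 0.087], [0, 0, 0, 0, 0, 0, 0.087], [0, 0, 0, 0, 0, 0, 0.087]],
  ],
)

```text
time_s: 42.9
tool_pos: [0.636, -0.191, 0.1217]
tool_rot: [180.0, 0.0, 90.2]
force: [0.9, 0.1, -0.5]
grip_width: 0.087
grasp_force: 0.0
```

```bash
python3 - <<'E'
from chk import *
c=read_camera("wrist");save(c,"d1.png");print(np.round(get_obs()["tool_pos"],4))
u,v=map(int,proj(c,[.6355,-.1216,.03]));r=(u-75,max(v-75,0),u+76,v+76);print(u,v)
col(c,(10,30,40),(35,255,255),.029,r)
for z in (.0375,):
  for s in silhouettes("wrist","medal_dark")[:1]:
    ct=max(cv2.findContours(s["pixels"].astype(np.uint8),0,1)[0],key=len)
    w=np.array([hit(c,*q[0],z)[:2] for q in ct]).astype(np.float32);print(s["p"],np.round(cv2.fitEllipse(w)[0],4),np.round(cv2.fitEllipse(w)[1],4))
col(c,(0,0,0),(179,130,85),.0365,(u-38,v-38,u+39,v+39),"ell")
E
```

```text
[ 0.636  -0.1915  0.1216]
275 131
col [ 0.6354 -0.1216] [0.0873 0.0874] 80 px [222  74] [332 186]
0.8 [ 0.6345 -0.1189] [0.0583 0.0592]
col [ 0.6343 -0.1187] [0.0539 0.0543] 168 px [243  96] [305 160]
```

Dark is 2.8 mm off as well; I'll mend it the same way.

Emit:
play_rows(
  steps=[
    [[0.03, -0.0005, 0.01, 0, 0, 0, 0.087], [0.032, 0, 0.03, 0, 0, 0, 0.087], [0.0115, 0, 0.03, 0, 0, 0, 0.087], [0, 0, 0.025, 0, 0, 0, 0.087], [0, 0, 0.015, 0, 0, 0, 0.087], [0, 0, 0.01, 0, 0, 0, 0.087], [0, 0, 0.0045, 0, 0, 0, 0.087], [0, 0, 0.0015, 0, 0, 0, 0.087], [0, 0, 0, 0, 0, 0, 0.087], [0, 0, 0, 0, 0, 0, 0.087]],
  ],
)

```text
time_s: 44.0
tool_pos: [0.6361, -0.1193, -0.0036]
tool_rot: [179.9, 0.0, 90.0]
force: [0.3, -0.1, 0.1]
grip_width: 0.0868
grasp_force: 0.0
```

Emit:
play_rows(
  steps=[
    [[0, 0, 0, 0, 0, 0, 0.05], [0, 0, 0, 0, 0, 0, 0.05], [0, 0, 0, 0, 0, 0, 0.05], [0, 0, 0, 0, 0, 0, 0.05], [0, 0, 0, 0, 0, 0, 0.05], [0, 0, 0, 0, 0, 0, 0.05]],
  ],
)

```text
time_s: 44.6
tool_pos: [0.6353, -0.119, -0.0045]
tool_rot: [-180.0, 0.0, 90.1]
force: [0.6, -0.3, 1.0]
grip_width: 0.0596
grasp_force: 12.0
```

Emit:
play_rows(
  steps=[
    [[0, 0, -0.0015, 0, 0, 0, 0.05], [0, 0, 0, 0, 0, 0, 0.05], [-0.0015, 0, 0, 0, 0, 0, 0.05], [-0.0013, 0, 0, 0, 0, 0, 0.05], [0, 0, 0, 0, 0, 0, 0.05], [0, 0, 0.0017, 0, 0, 0, 0.05], [0, 0, 0, 0, 0, 0, 0.05], [0, 0, 0, 0, 0, 0, 0.065], [0, 0, 0, 0, 0, 0, 0.077], [0, 0, 0, 0, 0, 0, 0.077], [0, 0, 0, 0, 0, 0, 0.077]],
  ],
)

```text
time_s: 45.7
tool_pos: [0.6354, -0.1217, -0.0048]
tool_rot: [180.0, -0.0, 90.1]
force: [-0.3, -1.0, 0.5]
grip_width: 0.0752
grasp_force: 0.0
```

Emit:
play_rows(
  steps=[
    [[0, 0, -0.01, 0, 0, 0, 0.077], [0, 0, -0.03, 0, 0, 0, 0.077], [-0.01, 0, -0.045, 0, 0, 0, 0.077], [-0.03, 0, -0.03, 0, 0, 0, 0.077], [-0.03, 0, -0.011, 0, 0, 0, 0.077], [-0.005, 0, 0, 0, 0, 0, 0.077], [0, 0, 0, 0, 0, 0, 0.077], [0, 0, 0, 0, 0, 0, 0.077], [0, 0, 0, 0, 0, 0, 0.077], [0, 0, 0, 0, 0, 0, 0.077]],
  ],
)

```text
time_s: 46.7
tool_pos: [0.6353, -0.195, 0.1207]
tool_rot: [-180.0, -0.0, 90.2]
force: [-0.5, 0.6, -0.3]
grip_width: 0.0772
grasp_force: 0.0
```

```bash
python3 - <<'E'
from chk import *
c=read_camera("wrist");save(c,"d2.png");print(np.round(get_obs()["tool_pos"],4))
u,v=map(int,proj(c,[.6355,-.1216,.03]));r=(u-75,max(v-75,0),u+76,v+76)
col(c,(10,30,40),(35,255,255),.029,r)
col(c,(0,0,0),(179,130,85),.0365,(u-38,v-38,u+39,v+39),"ell")
E
```

```text
[ 0.6353 -0.1954  0.1208]
col [ 0.6353 -0.1216] [0.0872 0.0876] 80 px [222  69] [333 182]
col [ 0.6346 -0.1216] [0.0539 0.0542] 8 px [244  95] [307 159]
```

Dark is centred. Last is silver.

Emit:
play_rows(
  steps=[
    [[-0.02, -0.005, 0, 0, 0, 0, 0.06], [-0.04, -0.01, 0, 0, 0, 0, 0.06], [-0.04, -0.01, 0, 0, 0, 0, 0.06], [-0.04, -0.01, 0, 0, 0, 0, 0.06], [-0.04, -0.01, 0, 0, 0, 0, 0.06], [-0.02, -0.005, 0, 0, 0, 0, 0.06], [-0.005, 0, 0, 0, 0, 0, 0.06], [0, 0, 0, 0, 0, 0, 0.06], [0, 0, 0, 0, 0, 0, 0.06], [0, 0, 0, 0, 0, 0, 0.06], [0, 0, 0, 0, 0, 0, 0.06], [0, 0, 0, 0, 0, 0, 0.06]],
  ],
)

```text
time_s: 47.95
tool_pos: [0.5861, -0.4008, 0.1214]
tool_rot: [180.0, 0.0, 90.1]
force: [0.0, 0.2, -0.1]
grip_width: 0.0601
grasp_force: 0.0
```

```bash
python3 - <<'E'
from chk import *
c=read_camera("wrist");save(c,"v1.png");print(np.round(get_obs()["tool_pos"],4))
u,v=map(int,proj(c,[.5843,-.3303,.03]));r=(u-75,max(v-75,0),u+76,v+76)
col(c,(105,100,20),(130,255,255),.029,r)
col(c,(0,0,100),(179,70,255),.0375,(u-27,v-27,u+28,v+28),"ell")
E
```

```text
[ 0.5859 -0.4011  0.1214]
col [ 0.5845 -0.3303] [0.0871 0.0872] 77 px [218  70] [333 187]
col [ 0.5837 -0.3297] [0.0343 0.0343] 150 px [254 110] [293 150]
```

All four medals are centred within about 1 mm, and the robot is clear at z=0.12.

```bash
python3 - <<'E'
from h import *
print(sign_off())
E
```

```text
the job is handed in; nothing more can be done
None
```

All four medals are packed in their matching boxes and the job is handed in at about 48 s. Each is centred within about 1.5 mm of its recess by the last camera measurements. In the pictures they lie flat, the boxes are still on the mat, and the empty capsule and lids have not moved.

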